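Fetch the hemmed-in amber jar from the jar rack

TASK

The amber jar (yellow cap) is boxed in at the middle of the white jar rack: first clear both white jars (blue cap and red cap) out of the rack and stand them in the steel tray, then fetch the amber jar and stand it in the round blue dish, and only then put each white jar back in the very bay of the rack where it stood at the start. Keep the jars upright, stand them down flat, and leave the other things on the table alone.

Things in the scene. Friction and masses are not known exactly. Their poses are not given: they have to be found in the camera images.
- red_jar: White jar with a red ribbed cap, 48 mm diameter, 72 mm tall in all (straight-sided body up to 51 mm, then a screw cap 44 mm across from 56 to 72 mm), rigid and closed, about 0.12 kg. Origin at the centre of its underside, z up along the jar. Stands in one of the two end bays of the rack at the start.
- blue_jar: White jar with a blue ribbed cap, 48 mm diameter, 72 mm tall in all (straight-sided body up to 51 mm, then a screw cap 44 mm across from 56 to 72 mm), rigid and closed, about 0.12 kg. Origin at the centre of its underside, z up along the jar. Stands in the other end bay of the rack at the start.
- amber_jar: Amber jar with a yellow ribbed cap, 48 mm diameter, 72 mm tall in all (straight-sided body up to 51 mm, then a screw cap 44 mm across from 56 to 72 mm), rigid and closed, about 0.12 kg. Origin at the centre of its underside, z up along the jar. Always stands in the middle bay at the start.
- jar_rack: White three-bay rack, fixed. Origin: centre of its underside. Base 76 (x) x 200 (y) x 6 mm; jars stand on it in bays at y = -60, 0, +60 mm (grey rings, no height), 12 mm free between jars. Cheeks at x = -34 and +34 mm, 8 mm thick, 60 mm along y, tops 84 mm above the table, flank the middle bay: grip end jars along the rack's x, the middle one along its y once both neighbours are gone.
- side_tray: Low steel tray, fixed, 210 mm along its x, 110 mm along its y, 12 mm high over all, walls 4 mm, inner floor 202 x 102 mm, 4 mm above the table. Origin at the centre of its underside. Room for two jars side by side along its x, e.g. at x = -50 and +50 mm.
- round_dish: Small round blue dish, fixed, 100 mm across the rim, 12 mm high, walls 4 mm, flat inner floor 84 mm across, 4 mm above the table. Origin at the centre of its underside.
- dressing_jar: Bystander: round lidded stainless jar, 119 mm across, 87 mm tall, at the back of the table; origin at the centre of its underside. Leave alone.
- otoscope: Bystander: otoscope lying at the back of the table, 203 mm long, 54 mm high; origin under its middle. Leave alone.
- gel_bottle: Bystander: hand gel bottle with a pump, 49 x 84 mm, 217 mm tall, at the back left; origin at the centre of its underside. Leave alone.
Things that resemble listed ones, but are neither listed nor needed, are in the scene too. There is more than one size of the amber_jar; the one meant has the size given above.

How it is judged:
On the way, in this order (a step that is already met when the one before it is completed fails the run):
1. both white jars stand upright and released in the steel tray, while the amber jar has not left its bay (x of red_jar in the frame of side_tray between -0.08 and 0.08 m and y of red_jar in the frame of side_tray between -0.03 and 0.03 m and z of each of red_jar, blue_jar in the frame of side_tray below 0.009 m and angle between each of red_jar, blue_jar's own z axis and vertical below 0.08 rad and linear speed of each of red_jar, blue_jar below 0.03 m/s and contact force between the fingers and red_jar below 0.3 N and x of blue_jar in the frame of side_tray between -0.08 and 0.08 m and y of blue_jar in the frame of side_tray between -0.03 and 0.03 m and contact force between the fingers and blue_jar below 0.3 N and distance of amber_jar from where it was at the start of the episode below 0.015 m), for 0.2 s.
2. the amber jar stands upright and released in the round dish, while both white jars still stand in the tray (horizontal distance between amber_jar and round_dish below 0.02 m and z of amber_jar in the frame of round_dish below 0.009 m and angle between each of amber_jar, red_jar, blue_jar's own z axis and vertical below 0.08 rad and linear speed of each of amber_jar, red_jar, blue_jar below 0.03 m/s and contact force between the fingers and amber_jar below 0.3 N and x of red_jar in the frame of side_tray between -0.08 and 0.08 m and y of red_jar in the frame of side_tray between -0.03 and 0.03 m and z of each of red_jar, blue_jar in the frame of side_tray below 0.009 m and contact force between the fingers and red_jar below 0.3 N and x of blue_jar in the frame of side_tray between -0.08 and 0.08 m and y of blue_jar in the frame of side_tray between -0.03 and 0.03 m and contact force between the fingers and blue_jar below 0.3 N), for 0.2 s.
At the end, for the whole second after the job is handed in: The amber jar stands flat on the floor of the round dish (within 20 mm of its centre), and the red-capped and blue-capped jars stand upright on the rack, each within 15 mm of where it stood at the start; all are at rest and released (horizontal distance between amber_jar and round_dish below 0.02 m and z of amber_jar in the frame of round_dish below 0.009 m and angle between each of amber_jar, red_jar, blue_jar's own z axis and vertical below 0.08 rad and linear speed of each of amber_jar, red_jar, blue_jar below 0.03 m/s and contact force between the fingers and amber_jar below 0.3 N and distance of each of red_jar, blue_jar from where it was at the start of the episode below 0.015 m and contact force between the fingers and red_jar below 0.3 N and contact force between the fingers and blue_jar below 0.3 N); the robot touches nothing.
It fails at once if a jar is tipped over (more than about 35 degrees) (angle between any of red_jar, blue_jar, amber_jar's own z axis and vertical above 0.6 rad).
It fails at once if the dressing jar, the otoscope or the gel bottle is pushed more than 30 mm (distance of any of dressing_jar, otoscope, gel_bottle from where it was at the start of the episode above 0.03 m).
It also fails if it takes over 128 s, if anything falls off the work surface, if the arm or the gripper's body presses on something with over 40 N, if the wrist force passes 120 N, or if a joint passes its speed limit or range.

ROBOT

A 6-joint arm with a two-finger parallel gripper is mounted at the origin on a cart in front of the work surface, level with it; the furniture and walls round the work are solid. World frame = base frame: x ahead of the robot, y to its left, z up, the work surface at z = 0. Lengths are in m, angles in rad, forces in N, time in s.
With the tool pointing down it reaches from about 0.35 to 0.975 m from the base axis. Payload 17.4 kg.
Tool frame: the origin (TCP) lies midway between the tips of the shut fingers; the grasp point (between the pads) lies 19 mm behind it; z points along the fingers, x is the direction in which the jaws open and shut, and the axes are right-handed (so a half turn about z gives the same grasp; the last joint's range is limited). The gripper opens to 85 mm and grips with 20 to 120 N. Pads are 22 mm wide; open, the fingers measure 114 mm over their backs; the gripper's body (76 mm by 85 mm) begins 54 mm behind the grasp point. The pads swing forward as they close: fully open they stand 13 mm farther back than shut.
Start: joints at [1.239, 0.116, 1.442, -0, 1.584, -0.038], TCP at [0.195, 0.646, 0.198] pointing down, gripper open.
Joint ranges: [-2.83, 2.83], [-0.83, 2.19], [0.07, 2.5], [-1.14, 4.28], [0.01, 3], [-2.97, 2.97]. Speed limits (rad/s): [1.89, 1.89, 2.22, 3.14, 3.14, 3.14].

INTERFACE

Orientations are given as a unit quaternion [x, y, z, w].
In Python, from rig import robot gives the robot as it stands.
- The arm moves only by the tool arm_command, never from a script. Its argument "commands" is a list of rows, each a list of 3 entries, a list of its own where there are three numbers: the opening, from -1 (shut) to 1 (fully open), then the shift along the tool's x, y, z in m, then the turn, a rotation vector about the tool's x, y, z in rad. A call has 1 to 20 rows; each row shifts and turns the pose as measured when the row begins, along the tool's axes as they then stand; what a row does not reach is not made up. A row lasts 1/12 s, in which the tool goes at most 41.7 mm and 7.16 degrees, less where a joint would pass 70% of its speed; a pose out of reach is approached as far as the arm can. A call is refused whole if a number of a shift passes 0.0417 or a number of a turn 0.125, either way. A call with a gripper value outside its range is refused whole. The fingers move at their own pace and stop on an object; the grip force is fixed at half the most. Time passes only in rows, so rows that do not move let the fingers close. It gives the time, the measured TCP pose, the force and the opening at its end, in the units of the state.
- robot.observe(): the state, without advancing time (a new reading comes with each control period).
- robot.camera(name): name is "side" or "top" or "wrist"; returns a dict with "frame" (480x640x3 uint8, red, green, blue), "mtx" (3x3 intrinsics, pixels), "R" (3x3) and "t" (3): a world point X has camera coordinates R X + t; the wrist camera has in their place "tool_from_camera" (4x4, takes a point from camera to tool coordinates, whose origin is the TCP and whose axes are the tool frame's). Camera axes: x right, y down, z forward; pixel columns grow to the right and rows downward; lengths in m; the calibration is good to about 2 mm. A picture is of the moment at which its call begins: read the wrist's pose just before it. There is no depth.
- robot.sign_off(): hands the job in, once; it reports no verdict.
The state is a dict: "time": time; "qpos": joint angles; "joint_velocities": joint speeds; "joint_efforts": joint torques, N m; "eef_pos": TCP position; "tool_rot": TCP orientation; "ft_force": force on the tool from outside, world axes, zero at the start; "moment": the same for the moment, N m; "width": finger opening in m.
Only numpy, scipy, OpenCV 4.12 (cv2) and the standard library are available. Lean on these libraries where they do the work, as an engineer would, in place of code of your own. Each camera call takes 0.05 s, during which the arm holds its last target. There are 200 camera calls.

## Working session

There is one attempt and no reset: what is moved stays moved. The work goes in short steps, Python scripts to look and compute and a tool call to move; the robot and the scene stay as the last step left them, time stands still between calls to the robot, and variables do not carry over. Pictures are saved under pics/ and viewed, about 12 in all and at most 16, crops included, and the job is handed in when it is done.

Besides the shell and the picture viewer there is one more tool, called after "Emit:" as name([rows], argument=value, ...), one row to a line, values as JSON. arm_command: Moves the arm, as the interface text tells. Its arguments: {"type":"object","properties":{"commands":{"type":"array","items":{"type":"array"}}},"required":["commands"]}

```bash
mkdir -p pics; ls
cat > h.py <<'E'
import numpy as np, cv2
from rig import robot
def snap(n,f):
    c=robot.camera(n); cv2.imwrite(f'pics/{f}.png',cv2.cvtColor(c['frame'],cv2.COLOR_RGB2BGR)); 
    np.savez(f'pics/{f}.npz',**{k:np.array(v) for k,v in c.items()}); return c
def ray(c,u,v):
    d=np.linalg.inv(c['mtx'])@[u,v,1]; R=c['R']; return -R.T@c['t'], R.T@d
def onz(c,u,v,z):
    o,d=ray(c,u,v); return o+d*(z-o[2])/d[2]
def proj(c,X):
    p=c['mtx']@(c['R']@np.array(X)+c['t']); return p[:2]/p[2]
E
python3 - <<'E'
from h import *
s=robot.observe(); print(s)
a=snap('top','top0'); b=snap('side','side0')
for c in(a,b): print(c['mtx'].tolist(),np.round(-c['R'].T@c['t'],3),np.round(c['R'],3).tolist())
E
```

```text
pics
{'time': 0.0, 'qpos': array([ 1.23922463e+00,  1.16508058e-01,  1.44227681e+00, -1.14312247e-06,
        1.58400359e+00, -3.78144871e-02]), 'joint_velocities': array([ 1.83416327e-03,  1.13180713e-03, -8.11510001e-05, -8.53854643e-04,
       -3.22547894e-04, -1.20071757e-04]), 'joint_efforts': array([ 2.88867559e-04, -7.31970549e+01, -6.32493639e+01, -3.25220537e-05,
        5.74567151e-03, -7.62191206e-06]), 'eef_pos': array([0.19538872, 0.64585815, 0.19714015]), 'tool_rot': array([ 8.02978852e-01,  5.96007220e-01, -4.92908864e-04,  3.38420341e-04]), 'ft_force': array([-0.18470958,  0.62753637,  1.09885171]), 'moment': array([-0.01861743, -0.04010296, -0.00415884]), 'width': 0.08539632931898629}
[[449.8397928054916, 0.0, 324.5862001331474], [0.0, 449.8397928054916, 238.37042117219931], [0.0, 0.0, 1.0]] [ 0.458 -0.031  0.954] [[-0.003, -1.0, -0.025], [-0.986, 0.007, -0.164], [0.164, 0.024, -0.986]]
[[514.318810326329, 0.0, 325.23706279558104], [0.0, 514.318810326329, 239.7855514393367], [0.0, 0.0, 1.0]] [0.226 0.282 0.955] [[-0.608, -0.794, 0.013], [-0.698, 0.527, -0.485], [0.378, -0.303, -0.875]]
```

View pics/top0.png

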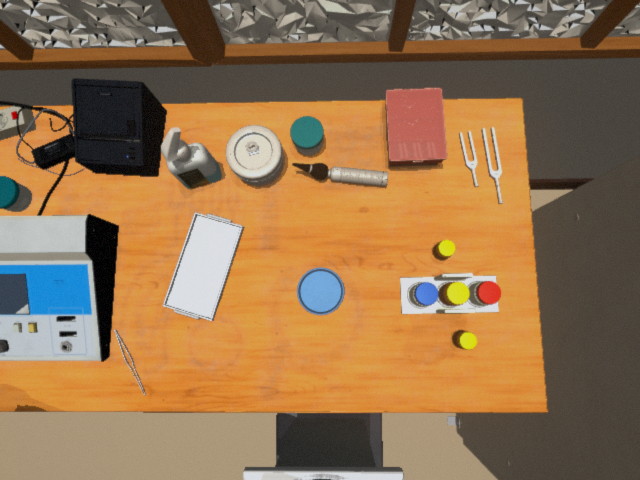

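View pics/side0.png

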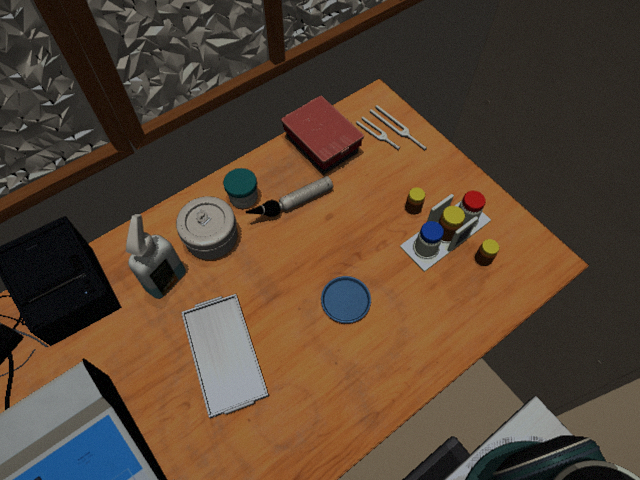

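Candidates for the amber jar in the top view: yellow caps at (457,294), (446,249) and (468,341). The one at (457,294) fits, since its cap is the largest and it stands in the middle bay between the blue and red caps. I'll measure this and confirm it in a crop.

```bash
cat >> h.py <<'E'
def load(f):
    return dict(np.load(f'pics/{f}.npz'))
H={'red':[((0,150,70),(6,255,255)),((174,150,70),(180,255,255))],'yellow':[((24,150,70),(34,255,255))],'blue':[((105,120,60),(125,255,255))]}
def blobs(im,col,box=None,amin=60):
    h=cv2.cvtColor(im,cv2.COLOR_RGB2HSV); m=sum(cv2.inRange(h,np.array(a),np.array(b)) for a,b in H[col])
    if box: k=np.zeros_like(m); k[box[1]:box[3],box[0]:box[2]]=1; m=m*k
    cs,_=cv2.findContours(m,cv2.RETR_EXTERNAL,cv2.CHAIN_APPROX_NONE)
    return [c for c in cs if cv2.contourArea(c)>amin]
def tri(c1,p1,c2,p2):
    P=[c['mtx']@np.c_[c['R'],c['t']] for c in(c1,c2)]
    X=cv2.triangulatePoints(P[0],P[1],np.array(p1,float),np.array(p2,float)); return (X[:3]/X[3]).ravel()
E
python3 - <<'E'
from h import *
a,b=load('top0'),load('side0')
for n,c,box in(('top',a,(290,230,520,360)),('side',b,(310,180,510,330))):
  for col in H:
    for k in blobs(c['frame'],col,box):
      e=cv2.fitEllipse(k); print(n,col,cv2.contourArea(k),np.round(e,1) if 0 else e, 'onz.072',np.round(onz(c,*e[0],.072),4),'onz.012',np.round(onz(c,*e[0],.012),4))
# bright low-saturation quads
for n,c,boxes in(('top',a,[(155,200,255,330),(395,265,505,325)]),('side',b,[(170,285,280,425)])):
  h=cv2.cvtColor(c['frame'],cv2.COLOR_RGB2HSV); 
  for x0,y0,x1,y1 in boxes:
    m=cv2.inRange(h[y0:y1,x0:x1],np.array((0,0,90)),np.array((180,60,255)))
    k=max(cv2.findContours(m,cv2.RETR_EXTERNAL,cv2.CHAIN_APPROX_NONE)[0],key=cv2.contourArea)
    r=cv2.minAreaRect(k); q=cv2.boxPoints(r)+[x0,y0]; print(n,r,q.tolist(),[np.round(onz(c,*p,.012 if x0<300 else .006),4).tolist() for p in q])
z=np.hstack([cv2.resize(c['frame'][y:y+150,x:x+160],None,fx=2.5,fy=2.5,interpolation=2) for c,x,y in((a,370,220),(b,370,165))])
cv2.imwrite('pics/crop1.png',z[...,::-1])
E
```

```text
top red 392.5 ((488.4573669433594, 292.25982666015625), (21.599607467651367, 23.27356719970703), 107.50910186767578) onz.072 [ 0.4967 -0.3258  0.072 ] onz.012 [ 0.4993 -0.3459  0.012 ]
top yellow 227.0 ((467.5029602050781, 340.2237548828125), (16.66730499267578, 17.4951114654541), 119.80661010742188) onz.072 [ 0.4062 -0.2807  0.072 ] onz.012 [ 0.4027 -0.2977  0.012 ]
top yellow 381.5 ((457.3424072265625, 292.8752136230469), (21.23379898071289, 23.125587463378906), 110.20245361328125) onz.072 [ 0.4957 -0.2661  0.072 ] onz.012 [ 0.4983 -0.2821  0.012 ]
top yellow 206.5 ((446.1719055175781, 247.6897430419922), (15.959693908691406, 16.59503173828125), 112.35012817382812) onz.072 [ 0.5842 -0.2488  0.072 ] onz.012 [ 0.5928 -0.2636  0.012 ]
top blue 152.0 ((319.35369873046875, 300.3359069824219), (17.800580978393555, 25.155391693115234), 126.00951385498047) onz.072 [0.4824 0.001  0.072 ] onz.012 [0.4841 0.0032 0.012 ]
top blue 359.5 ((426.24249267578125, 293.3751525878906), (21.049983978271484, 21.836456298828125), 123.88186645507812) onz.072 [ 0.495  -0.2062  0.072 ] onz.012 [ 0.4976 -0.21
[... 1494 characters left out ...]
1953125), (39.28119659423828, 97.48197174072266), 88.8982925415039) [[399.8295874595642, 274.1378936767578], [497.29354095458984, 272.2635841369629], [498.0488052368164, 311.5375213623047], [400.58485412597656, 313.4118309020996]] [[0.5382, -0.1657, 0.006], [0.5411, -0.3688, 0.006], [0.46, -0.365, 0.006], [0.4568, -0.1648, 0.006]]
side ((51.96110916137695, 69.6728515625), (112.93633270263672, 63.510963439941406), 72.21611022949219) [[174.47611808776855, 310.6019973754883], [234.95223236083984, 291.2039985656738], [269.4460983276367, 398.7437057495117], [208.96998596191406, 418.14170837402344]] [[0.6845, 0.2835, 0.012], [0.6484, 0.1682, 0.012], [0.4353, 0.2316, 0.012], [0.472, 0.3347, 0.012]]
```

View pics/crop1.png

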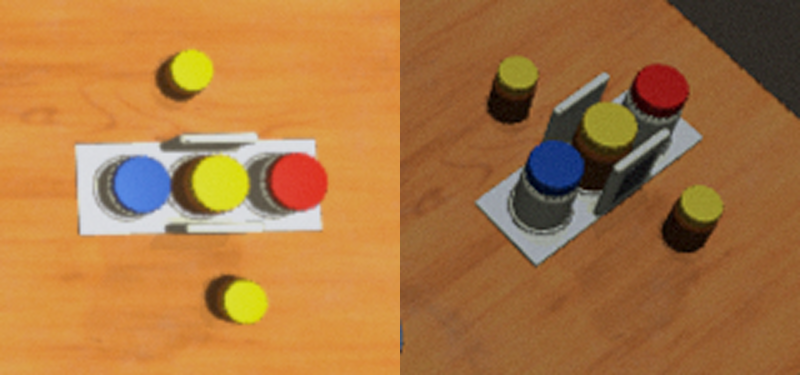

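The crop shows the amber jar in the middle bay with a cap as big as its white neighbours' caps. The two free-standing yellow-capped jars are clearly smaller decoys. Next I'll triangulate the heights and plan the first move.

```bash
cat >> h.py <<'E'
from scipy.spatial.transform import Rotation as Ro
def go(x,y,z,a):
    s=robot.observe(); R=Ro.from_quat(s['tool_rot']); T=Ro.from_euler('z',a,degrees=True)*Ro.from_quat([1,0,0,0])
    rv=(R.inv()*T).as_rotvec(); d=np.array([x,y,z])-s['eef_pos']
    print('t',round(s['time'],2),'pos',np.round(s['eef_pos'],4),'F',np.round(s['ft_force'],1),'w',round(s['width'],4),'turn',np.round(rv,4),'shift now-frame',np.round(R.inv().apply(d),4),'shift after turn',np.round(T.inv().apply(d),4))
E
python3 - <<'E'
from h import *
a,b=load('top0'),load('side0')
for n,p,q in(('red',(488.5,292.3),(474.2,199.3)),('amber',(457.3,292.9),(453.4,214.6)),('blue',(426.2,293.4),(432.2,230.3)),('small1',(467.5,340.2),(490.1,246.2)),('small2',(446.2,247.7),(416.6,193.9)),
 ('trayA',(161.6,307.2),(209,418.1)),('trayB',(194.7,207.9),(174.5,310.6)),('trayC',(243.9,224.3),(235,291.2)),('trayD',(210.8,323.6),(269.4,398.7)),('dish',(321,291),(345.4,300.1))):
  print(n,np.round(tri(a,p,b,q),4), 'cap px diam scale')
m=blobs(a['frame'],'blue',(290,260,350,320),5); k=np.vstack(m); print('dish top',cv2.minEnclosingCircle(k),cv2.fitEllipse(cv2.convexHull(k)))
go(.496,-.264,.26,0)
E
```

```text
red [ 0.4964 -0.3242  0.077 ] cap px diam scale
amber [ 0.4958 -0.2648  0.076 ] cap px diam scale
blue [ 0.4949 -0.2053  0.076 ] cap px diam scale
small1 [ 0.4053 -0.2863  0.0518] cap px diam scale
small2 [ 0.5873 -0.2536  0.0519] cap px diam scale
trayA [0.4719 0.3343 0.0103] cap px diam scale
trayB [ 0.6915  0.2819 -0.0083] cap px diam scale
trayC [0.6486 0.1669 0.0083] cap px diam scale
trayD [0.4373 0.231  0.0027] cap px diam scale
dish [ 0.5049  0.0008 -0.0022] cap px diam scale
dish top ((320.0, 291.375), 19.726747512817383) ((319.65814208984375, 290.9241027832031), (36.98294448852539, 39.65776443481445), 19.604082107543945)
t 0.1 pos [0.1954 0.6459 0.1972] F [0.7 0.  0.1] w 0.0855 turn [6.000e-04 9.000e-04 1.277e+00] shift now-frame [-0.7839  0.5512 -0.062 ] shift after turn [ 0.3006  0.9099 -0.0628]
```

Emit:
arm_command([
  [1, [0, 0, -0.006], [0, 0, 0.116]],
  [1, [0, 0, -0.006], [0, 0, 0.116]],
  [1, [0, 0, -0.006], [0, 0, 0.116]],
  [1, [0, 0, -0.006], [0, 0, 0.116]],
  [1, [0, 0, -0.006], [0, 0, 0.116]],
  [1, [0, 0, -0.006], [0, 0, 0.116]],
  [1, [0, 0, -0.006], [0, 0, 0.116]],
  [1, [0, 0, -0.006], [0, 0, 0.116]],
  [1, [0, 0, -0.006], [0, 0, 0.116]],
  [1, [0, 0, -0.006], [0, 0, 0.116]],
  [1, [0, 0, 0], [0, 0, 0.116]],
  [1, [0.005, 0.03, 0], [0, 0, 0]],
  [1, [0.005, 0.03, 0], [0, 0, 0]],
  [1, [0.005, 0.03, 0], [0, 0, 0]],
  [1, [0.005, 0.03, 0], [0, 0, 0]],
  [1, [0.01, 0.03, 0], [0, 0, 0]],
  [1, [0.01, 0.03, 0], [0, 0, 0]],
  [1, [0.01, 0.03, 0], [0, 0, 0]],
  [1, [0.01, 0.03, 0], [0, 0, 0]],
  [1, [0.01, 0.03, 0], [0, 0, 0]],
])

```text
time: 1.77
eef_pos: [0.2462, 0.3624, 0.2506]
tool_rot: [1.0, -0.03, -0.003, 0.009]
ft_force: [1.0, -0.3, 0.7]
width: 0.0855
```

```bash
python3 -c "
from h import *
go(.496,-.264,.26,0)"
```

```text
t 1.77 pos [0.2462 0.3624 0.2506] F [ 1.  -0.3  0.7] w 0.0855 turn [ 0.0181  0.0068 -0.0601] shift now-frame [ 2.869e-01  6.104e-01 -1.000e-04] shift after turn [ 0.2498  0.6264 -0.0094]
```

Emit:
arm_command([
  [1, [0.018, 0.03, 0], [0.006, 0.002, -0.02]],
  [1, [0.018, 0.03, 0], [0.006, 0.002, -0.02]],
  [1, [0.018, 0.03, 0], [0.006, 0.002, -0.02]],
  [1, [0.018, 0.03, 0], [0, 0, 0]],
  [1, [0.014, 0.03, 0], [0, 0, 0]],
  [1, [0.014, 0.03, 0], [0, 0, 0]],
  [1, [0.014, 0.03, 0], [0, 0, 0]],
  [1, [0.014, 0.03, 0], [0, 0, 0]],
  [1, [0.014, 0.03, 0], [0, 0, 0]],
  [1, [0.014, 0.03, 0], [0, 0, 0]],
  [1, [0.01, 0.03, 0], [0, 0, 0]],
  [1, [0.01, 0.03, 0], [0, 0, 0]],
  [1, [0.01, 0.03, 0], [0, 0, 0]],
  [1, [0.01, 0.03, 0], [0, 0, 0]],
  [1, [0.01, 0.03, 0], [0, 0, 0]],
  [1, [0.01, 0.03, 0], [0, 0, 0]],
  [1, [0.01, 0.03, 0], [0, 0, 0]],
  [1, [0.01, 0.03, 0], [0, 0, 0]],
  [1, [0, 0.02, 0], [0, 0, 0]],
  [1, [0, 0, 0], [0, 0, 0]],
])

```text
time: 3.43
eef_pos: [0.4833, -0.235, 0.2465]
tool_rot: [1.0, 0.001, -0.0, -0.002]
ft_force: [0.2, 0.4, 0.5]
width: 0.0856
```

```bash
python3 -c "
from h import *
go(.496,-.264,.26,0)
s=robot.observe();c=robot.camera('wrist')
M=np.eye(4);M[:3,:3]=Ro.from_quat(s['tool_rot']).as_matrix();M[:3,3]=s['eef_pos'];W=np.linalg.inv(M@c['tool_from_camera'])
np.savez('pics/w1.npz',frame=c['frame'],mtx=c['mtx'],R=W[:3,:3],t=W[:3,3]);cv2.imwrite('pics/w1.png',c['frame'][...,::-1])
c=load('w1');print(-c['R'].T@c['t'])
for col in H:
  for k in blobs(c['frame'],col,None,300):
    e=cv2.fitEllipse(k);print(col,e,np.round(onz(c,*e[0],.077),4))
"
```

```text
t 3.43 pos [ 0.4833 -0.235   0.2465] F [0.2 0.4 0.5] w 0.0856 turn [-0.0031  0.0005  0.0011] shift now-frame [ 0.0127  0.029  -0.0136] shift after turn [ 0.0127  0.029  -0.0135]
[ 0.48300362 -0.1626725   0.42342929]
red ((330.68701171875, 292.9609680175781), (40.13233184814453, 40.578006744384766), 144.754638671875) [ 0.4962 -0.3218  0.077 ]
red ((591.351806640625, 181.57009887695312), (14.02904987335205, 72.79889678955078), 5.846226215362549) [ 0.743  -0.2057  0.077 ]
yellow ((246.15798950195312, 248.30271911621094), (16.64544677734375, 34.01006317138672), 119.77880096435547) [ 0.4107 -0.2731  0.077 ]
yellow ((416.4864196777344, 222.48956298828125), (29.53196144104004, 31.980758666992188), 61.1163444519043) [ 0.5798 -0.2461  0.077 ]
blue ((333.36895751953125, 166.9375762939453), (18.761066436767578, 44.30995559692383), 104.1858901977539) [ 0.4972 -0.1925  0.077 ]
```

View pics/w1.png

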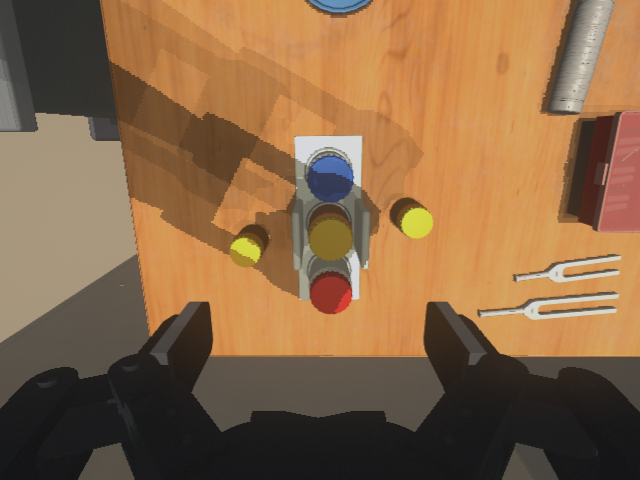

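The wrist view shows blue (330,178), amber (330,238) and red (331,293) in a straight line, with the rack almost exactly along world y. All of this agrees within 2 mm. I'll take blue first.

Emit:
arm_command([
  [1, [0.012, -0.03, 0.02], [0, 0, 0]],
  [1, [0, 0, 0.03], [0, 0, 0]],
  [1, [0, 0, 0.03], [0, 0, 0]],
  [1, [0, 0, 0.03], [0, 0, 0]],
  [1, [0, 0, 0.02], [0, 0, 0]],
  [1, [0, 0, 0], [0, 0, 0]],
])

```text
time: 3.98
eef_pos: [0.4955, -0.1983, 0.1127]
tool_rot: [1.0, 0.001, 0.001, -0.002]
ft_force: [-0.6, -0.3, -1.0]
width: 0.0853
```

```bash
python3 -c "
from h import *
go(.495,-.205,.02,0)"
```

```text
t 3.98 pos [ 0.4955 -0.1983  0.1127] F [-0.6 -0.3 -1. ] w 0.0853 turn [-0.0034 -0.0025  0.0017] shift now-frame [-0.0008  0.007   0.0926] shift after turn [-0.0005  0.0067  0.0927]
```

Emit:
arm_command([
  [1, [0, 0.007, 0.02], [-0.0034, -0.0025, 0]],
  [1, [0, 0, 0.02], [0, 0, 0]],
  [1, [0, 0, 0.02], [0, 0, 0]],
  [1, [0, 0, 0.02], [0, 0, 0]],
  [1, [0, 0, 0.008], [0, 0, 0]],
  [1, [0, 0, 0], [0, 0, 0]],
])

```text
time: 4.48
eef_pos: [0.4977, -0.2025, 0.0285]
tool_rot: [1.0, 0.003, 0.003, 0.001]
ft_force: [0.3, -0.1, -1.0]
width: 0.0854
```

```bash
python3 -c "
from h import *
go(.495,-.205,.02,0)"
```

```text
t 4.48 pos [ 0.4977 -0.2025  0.0285] F [ 0.3 -0.1 -1. ] w 0.0854 turn [ 0.0017 -0.0052  0.005 ] shift now-frame [-0.0028  0.0025  0.0085] shift after turn [-0.0027  0.0025  0.0085]
```

Emit:
arm_command([
  [1, [-0.0027, 0.0025, 0.0085], [0, -0.004, 0.004]],
  [1, [0, 0, 0], [0, 0, 0]],
  [1, [0, 0, 0], [0, 0, 0]],
  [-1, [0, 0, 0], [0, 0, 0]],
  [-1, [0, 0, 0], [0, 0, 0]],
  [-1, [0, 0, 0], [0, 0, 0]],
  [-1, [0, 0, 0], [0, 0, 0]],
  [-1, [0, 0, 0], [0, 0, 0]],
  [-1, [0, 0, 0], [0, 0, 0]],
  [-1, [0, 0, 0], [0, 0, 0]],
  [-1, [0, 0, 0], [0, 0, 0]],
  [-1, [0, 0, 0], [0, 0, 0]],
])

```text
time: 5.48
eef_pos: [0.4974, -0.206, 0.0263]
tool_rot: [1.0, 0.0, 0.004, 0.002]
ft_force: [0.3, 0.1, -0.6]
width: 0.0417
```

```bash
python3 -c "
from h import *
go(.495,-.205,.02,0)"
```

```text
t 5.48 pos [ 0.4974 -0.206   0.0263] F [ 0.3  0.1 -0.6] w 0.0417 turn [ 0.0047 -0.0072  0.0009] shift now-frame [-0.0025 -0.001   0.0063] shift after turn [-0.0024 -0.001   0.0063]
```

Emit:
arm_command([
  [-1, [0, 0, 0], [0, 0, 0]],
  [-1, [0, 0, 0], [0, 0, 0]],
])

```text
time: 5.65
eef_pos: [0.4975, -0.2059, 0.0263]
tool_rot: [1.0, 0.0, 0.004, 0.002]
ft_force: [-0.6, 0.0, 1.0]
width: 0.0424
```

```bash
python3 -c "
from h import *
go(.495,-.205,.02,0)
c=robot.camera('wrist');cv2.imwrite('pics/w2.png',c['frame'][...,::-1])"
```

```text
t 5.65 pos [ 0.4975 -0.2059  0.0263] F [-0.6  0.   1. ] w 0.0424 turn [ 0.0047 -0.0072  0.001 ] shift now-frame [-0.0025 -0.001   0.0063] shift after turn [-0.0025 -0.0009  0.0063]
```

View pics/w2.png

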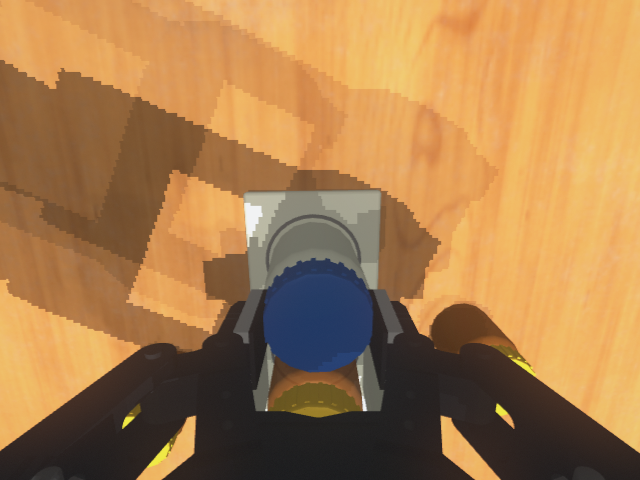

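The jar is squarely between the pads (cap at (318,315)), and the opening is stable. Lifting now.

Emit:
arm_command([
  [-1, [0, 0, -0.01], [0, 0, 0]],
  [-1, [0, 0, -0.015], [0, 0, 0]],
  [-1, [0, 0, -0.025], [0, 0, 0]],
  [-1, [0, 0, -0.03], [0, 0, 0]],
  [-1, [0, 0, -0.03], [0, 0, 0]],
  [-1, [0, 0, -0.03], [0, 0, 0]],
  [-1, [0, 0, -0.025], [0, 0, 0]],
  [-1, [0, 0, -0.015], [0, 0, 0]],
  [-1, [0, 0, 0], [0, 0, 0]],
])

```text
time: 6.45
eef_pos: [0.4941, -0.204, 0.2184]
tool_rot: [1.0, 0.001, 0.002, 0.002]
ft_force: [0.5, 0.1, -0.9]
width: 0.0419
```

```bash
python3 -c "
from h import *
go(.608,.238,.2,74)
c=robot.camera('wrist');d=robot.camera('side');cv2.imwrite('pics/w3.png',np.hstack([cv2.resize(c['frame'],(400,300)),d['frame'][100:400,240:640]])[...,::-1])"
```

```text
t 6.45 pos [ 0.4941 -0.204   0.2184] F [ 0.5  0.1 -0.9] w 0.0419 turn [ 0.0059 -0.0018 -1.2905] shift now-frame [ 0.1143 -0.442   0.0174] shift after turn [ 0.4563 -0.0123  0.0184]
```

View pics/w3.png

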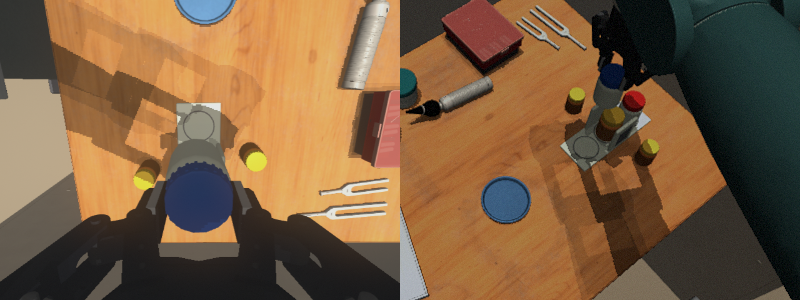

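Emit:
arm_command([
  [-1, [0, 0, 0], [0, 0, -0.117]],
  [-1, [0, 0, 0], [0, 0, -0.117]],
  [-1, [0, 0, 0], [0, 0, -0.117]],
  [-1, [0, 0, 0], [0, 0, -0.117]],
  [-1, [0, 0, 0], [0, 0, -0.117]],
  [-1, [0, 0, 0], [0, 0, -0.117]],
  [-1, [0, 0, 0], [0, 0, -0.117]],
  [-1, [0, 0, 0], [0, 0, -0.117]],
  [-1, [0, 0, 0], [0, 0, -0.117]],
  [-1, [0, 0, 0], [0, 0, -0.117]],
  [-1, [0, 0, 0], [0, 0, -0.117]],
  [-1, [0.03, 0, 0], [0, 0, 0]],
  [-1, [0.03, 0, 0], [0, 0, 0]],
  [-1, [0.03, 0, 0], [0, 0, 0]],
  [-1, [0.03, 0, 0], [0, 0, 0]],
  [-1, [0.03, 0, 0], [0, 0, 0]],
  [-1, [0.03, 0, 0], [0, 0, 0]],
  [-1, [0.03, 0, 0], [0, 0, 0]],
  [-1, [0.03, 0, 0], [0, 0, 0]],
  [-1, [0.03, 0, 0], [0, 0, 0]],
])

```text
time: 8.22
eef_pos: [0.5394, 0.0704, 0.1741]
tool_rot: [0.78, 0.625, -0.015, -0.02]
ft_force: [0.3, -0.9, -1.8]
width: 0.0418
```

```bash
python3 -c "
from h import *
go(.608,.238,.2,74)"
```

```text
t 8.22 pos [0.5394 0.0704 0.1741] F [ 0.3 -0.9 -1.8] w 0.0418 turn [-0.0498 -0.0006  0.0583] shift now-frame [ 0.1786  0.0289 -0.027 ] shift after turn [ 0.1801  0.0198 -0.0259]
```

Emit:
arm_command([
  [-1, [0.02, 0.002, -0.01], [-0.02, 0, 0.025]],
  [-1, [0.02, 0.002, -0.01], [-0.02, 0, 0.025]],
  [-1, [0.02, 0.002, -0.005], [-0.01, 0, 0.008]],
  [-1, [0.02, 0.002, 0], [0, 0, 0]],
  [-1, [0.02, 0.002, 0], [0, 0, 0]],
  [-1, [0.02, 0.002, 0], [0, 0, 0]],
  [-1, [0.02, 0.002, 0], [0, 0, 0]],
  [-1, [0.02, 0.002, 0], [0, 0, 0]],
  [-1, [0.01, 0.002, 0], [0, 0, 0]],
  [-1, [0, 0, 0], [0, 0, 0]],
])

```text
time: 9.05
eef_pos: [0.5975, 0.2421, 0.1766]
tool_rot: [0.798, 0.603, -0.011, -0.005]
ft_force: [-0.1, -0.7, -1.3]
width: 0.0419
```

```bash
python3 -c "
from h import *
go(.608,.238,.06,74)
s=robot.observe();c=robot.camera('wrist')
cv2.imwrite('pics/w4.png',c['frame'][...,::-1])"
```

```text
t 9.05 pos [0.5975 0.2421 0.1766] F [-0.1 -0.7 -1.3] w 0.0419 turn [-0.0221  0.0122  0.0031] shift now-frame [0.0003 0.0138 0.1163] shift after turn [-0.0011  0.0113  0.1166]
```

View pics/w4.png

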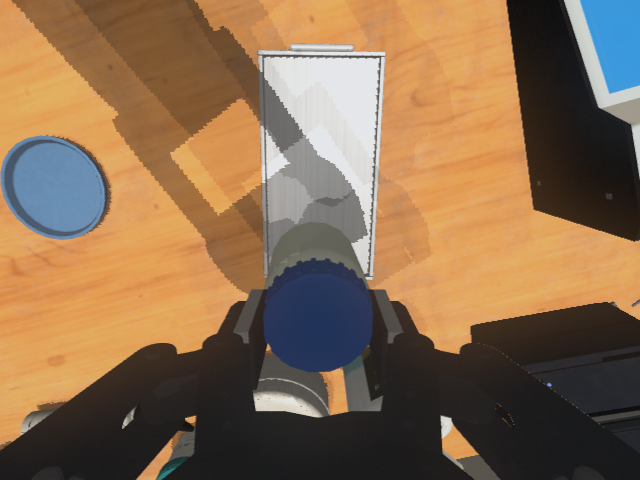

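Emit:
arm_command([
  [-1, [0, 0.004, 0], [-0.022, 0.012, 0]],
  [-1, [0, 0.004, 0.02], [0, 0, 0]],
  [-1, [0, 0.004, 0.025], [0, 0, 0]],
  [-1, [0, 0, 0.025], [0, 0, 0]],
  [-1, [0, 0, 0.025], [0, 0, 0]],
  [-1, [0, 0, 0.015], [0, 0, 0]],
  [-1, [0, 0, 0], [0, 0, 0]],
  [-1, [0, 0, 0], [0, 0, 0]],
])

```text
time: 9.77
eef_pos: [0.6059, 0.2291, 0.0594]
tool_rot: [0.799, 0.601, -0.002, 0.001]
ft_force: [0.6, 0.3, -0.5]
width: 0.0416
```

```bash
python3 -c "
from h import *
go(.608,.238,.027,74)"
```

```text
t 9.77 pos [0.6059 0.2291 0.0594] F [ 0.6  0.3 -0.5] w 0.0416 turn [-0.0016  0.0039 -0.0009] shift now-frame [ 0.0092 -0.0004  0.0324] shift after turn [ 0.0091 -0.0005  0.0324]
```

Emit:
arm_command([
  [-1, [0.009, 0, 0.005], [0, 0.004, 0]],
  [-1, [0, 0, 0.01], [0, 0, 0]],
  [-1, [0, 0, 0.01], [0, 0, 0]],
  [-1, [0, 0, 0.005], [0, 0, 0]],
  [-1, [0, 0, 0], [0, 0, 0]],
])

```text
time: 10.18
eef_pos: [0.6099, 0.2381, 0.0305]
tool_rot: [0.799, 0.601, 0.002, -0.0]
ft_force: [0.6, 0.5, -0.9]
width: 0.0415
```

```bash
python3 -c "
from h import *
go(.608,.238,.0243,74)"
```

```text
t 10.18 pos [0.6099 0.2381 0.0305] F [ 0.6  0.5 -0.9] w 0.0415 turn [ 0.0022 -0.0031 -0.0016] shift now-frame [-0.0006 -0.0019  0.0062] shift after turn [-0.0006 -0.0018  0.0062]
```

Emit:
arm_command([
  [-1, [0, 0, 0.005], [0, -0.003, 0]],
  [-1, [0, 0, 0.002], [0, 0, 0]],
  [-1, [0, 0, 0.002], [0, 0, 0]],
  [-1, [0, 0, 0], [0, 0, 0]],
])

```text
time: 10.52
eef_pos: [0.6119, 0.238, 0.0251]
tool_rot: [0.799, 0.601, 0.002, 0.002]
ft_force: [0.2, 0.1, -0.5]
width: 0.0419
```

```bash
python3 -c "
from h import *
go(.608,.238,.0243,74)"
```

```text
t 10.52 pos [0.6119 0.238  0.0251] F [ 0.2  0.1 -0.5] w 0.0419 turn [ 0.0068 -0.0008 -0.0014] shift now-frame [-0.0011 -0.0038  0.0008] shift after turn [-0.0011 -0.0038  0.0008]
```

Emit:
arm_command([
  [-1, [0, -0.001, 0.003], [0.005, 0, 0]],
  [-1, [0, 0, 0.001], [0, 0, 0]],
  [-1, [0, 0, 0], [0, 0, 0]],
])

```text
time: 10.77
eef_pos: [0.613, 0.2381, 0.0247]
tool_rot: [0.799, 0.601, 0.003, 0.002]
ft_force: [-0.7, 0.3, -0.5]
width: 0.0419
```

```bash
python3 -c "
from h import *
go(.608,.238,.0243,74)"
```

```text
t 10.77 pos [0.613  0.2381 0.0247] F [-0.7  0.3 -0.5] w 0.0419 turn [ 0.0064 -0.0024 -0.0014] shift now-frame [-0.0015 -0.0048  0.0004] shift after turn [-0.0015 -0.0048  0.0004]
```

Emit:
arm_command([
  [-1, [0, -0.004, 0.006], [0.006, -0.002, 0]],
  [-1, [0, 0, 0], [0, 0, 0]],
])

```text
time: 10.93
eef_pos: [0.6138, 0.2385, 0.0257]
tool_rot: [0.799, 0.601, 0.005, 0.003]
ft_force: [-0.8, -0.2, -2.2]
width: 0.0421
```

```bash
python3 -c "
from h import *
go(.608,.238,.0243,74);print(robot.observe()['joint_velocities'])"
```

```text
t 10.93 pos [0.6138 0.2385 0.0257] F [-0.8 -0.2 -2.2] w 0.0421 turn [ 0.0111 -0.0034 -0.0018] shift now-frame [-0.0021 -0.0055  0.0014] shift after turn [-0.0021 -0.0054  0.0014]
[-0.00885224 -0.01869979 -0.03132466 -0.01070561  0.00441679 -0.00414971]
```

Emit:
arm_command([
  [-1, [-0.001, -0.003, 0.002], [0.006, -0.002, 0]],
  [-1, [-0.001, -0.003, 0.002], [0.006, -0.002, 0]],
  [-1, [0, -0.002, 0.002], [0.004, 0, 0]],
  [-1, [0, -0.001, 0.002], [0.003, 0, 0]],
])

```text
time: 11.27
eef_pos: [0.6096, 0.239, 0.0243]
tool_rot: [0.799, 0.601, 0.003, 0.0]
ft_force: [2.1, -9.8, 18.8]
width: 0.0418
```

```bash
python3 -c "
from h import *
go(.608,.238,.0243,74);print(robot.observe()['joint_velocities'])"
```

```text
t 11.27 pos [0.6096 0.239  0.0243] F [ 2.1 -9.8 18.8] w 0.0418 turn [ 0.0038 -0.0041 -0.0023] shift now-frame [-0.0014 -0.0013 -0.0001] shift after turn [-0.0014 -0.0013 -0.    ]
[-0.00631955  0.00530482 -0.00428548  0.00272109 -0.0097911  -0.00541667]
```

Contact came at z=0.0243, as predicted. Releasing and lifting.

Emit:
arm_command([
  [1, [0, 0, 0], [0, 0, 0]],
  [1, [0, 0, 0], [0, 0, 0]],
  [1, [0, 0, 0], [0, 0, 0]],
  [1, [0, 0, 0], [0, 0, 0]],
  [1, [0, 0, -0.005], [0, 0, 0]],
  [1, [0, 0, -0.015], [0, 0, 0]],
  [1, [0, 0, -0.025], [0, 0, 0]],
  [1, [0, 0, -0.03], [0, 0, 0]],
  [1, [0, 0, -0.03], [0, 0, 0]],
  [1, [0, 0, -0.03], [0, 0, 0]],
  [1, [0, 0, -0.03], [0, 0, 0]],
  [1, [0, 0, -0.03], [0, 0, 0]],
  [1, [0, 0, 0], [0, 0, 0]],
])

```text
time: 12.35
eef_pos: [0.6052, 0.2384, 0.2316]
tool_rot: [0.799, 0.601, -0.0, -0.002]
ft_force: [0.0, 1.1, 1.4]
width: 0.0853
```

```bash
cat >> h.py <<'E'
def wsnap(f):
    s=robot.observe();c=robot.camera('wrist')
    M=np.eye(4);M[:3,:3]=Ro.from_quat(s['tool_rot']).as_matrix();M[:3,3]=s['eef_pos'];W=np.linalg.inv(M@c['tool_from_camera'])
    np.savez(f'pics/{f}.npz',frame=c['frame'],mtx=c['mtx'],R=W[:3,:3],t=W[:3,3]);cv2.imwrite(f'pics/{f}.png',c['frame'][...,::-1]); return load(f)
E
python3 -c "
from h import *
go(.4965,-.324,.2,0)
c=wsnap('w5')
d=snap('side','s5')
for c in(c,d):
  for k in blobs(c['frame'],'blue',None,250):
    e=cv2.fitEllipse(k);print(e,np.round(onz(c,*e[0],.075),4))
"
```

```text
t 12.35 pos [0.6052 0.2384 0.2316] F [0.  1.1 1.4] w 0.0853 turn [-3.4000e-03  7.0000e-04  1.2902e+00] shift now-frame [-0.5706  0.0514  0.0307] shift after turn [-0.1087  0.5624  0.0316]
((210.34767150878906, 315.9246826171875), (21.341825485229492, 23.570693969726562), 62.40956115722656) [0.606  0.2371 0.075 ]
```

View pics/w5.png

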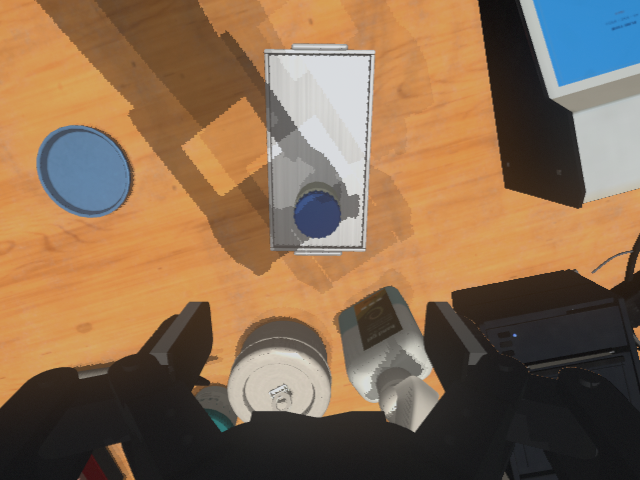

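Emit:
arm_command([
  [1, [0, 0, 0], [0, 0, 0.117]],
  [1, [0, 0, 0], [0, 0, 0.117]],
  [1, [0, 0, 0], [0, 0, 0.117]],
  [1, [0, 0, 0], [0, 0, 0.117]],
  [1, [0, 0, 0], [0, 0, 0.117]],
  [1, [0, 0, 0], [0, 0, 0.117]],
  [1, [0, 0, 0], [0, 0, 0.117]],
  [1, [0, 0, 0], [0, 0, 0.117]],
  [1, [0, 0, 0], [0, 0, 0.117]],
  [1, [0, 0, 0], [0, 0, 0.117]],
  [1, [0, 0, 0], [0, 0, 0.117]],
  [1, [-0.006, 0.03, 0], [0, 0, 0]],
  [1, [-0.006, 0.03, 0], [0, 0, 0]],
  [1, [-0.006, 0.03, 0], [0, 0, 0]],
  [1, [-0.006, 0.03, 0], [0, 0, 0]],
  [1, [-0.006, 0.03, 0], [0, 0, 0]],
  [1, [-0.006, 0.03, 0], [0, 0, 0]],
  [1, [-0.006, 0.03, 0], [0, 0, 0]],
  [1, [-0.006, 0.03, 0], [0, 0, 0]],
  [1, [-0.006, 0.03, 0], [0, 0, 0]],
])

```text
time: 14.12
eef_pos: [0.5193, -0.0352, 0.2041]
tool_rot: [0.999, -0.028, -0.024, 0.004]
ft_force: [0.6, 0.2, -0.3]
width: 0.0854
```

```bash
python3 -c "
from h import *
go(.4965,-.324,.2,0)
c=load('w5')
q=np.array([onz(c,*p,.012) for p in((265,51),(375,51),(367,249),(269,249))]);print(q.round(4),q.mean(0))
H['dish']=[((100,80,40),(125,255,255))]
for k in blobs(c['frame'],'dish',(0,100,160,240),500):
    e=cv2.fitEllipse(cv2.convexHull(k));print(e,np.round(onz(c,*e[0],.012),4))
d=load('s5')
for k in blobs(d['frame'],'dish',(310,270,380,330),500):
    e2=cv2.fitEllipse(cv2.convexHull(k));print(e2,np.round(onz(d,*e2[0],.012),4), tri(c,e[0],d,e2[0]))
"
```

```text
t 14.12 pos [ 0.5193 -0.0352  0.2041] F [ 0.6  0.2 -0.3] w 0.0854 turn [ 0.0089  0.0479 -0.057 ] shift now-frame [-0.006   0.2896  0.0074] shift after turn [-0.0228  0.2888  0.0041]
[[0.4451 0.2303 0.012 ]
 [0.4751 0.3351 0.012 ]
 [0.673  0.2782 0.012 ]
 [0.6419 0.1698 0.012 ]] [0.55876956 0.25333588 0.012     ]
((82.97433471679688, 170.79278564453125), (83.13434600830078, 99.26371002197266), 133.182373046875) [0.5019 0.0042 0.012 ]
```

Emit:
arm_command([
  [1, [-0.003, 0.03, 0], [0.003, 0.016, -0.02]],
  [1, [-0.003, 0.03, 0], [0.003, 0.016, -0.02]],
  [1, [-0.003, 0.03, 0], [0.003, 0.016, -0.015]],
  [1, [-0.002, 0.03, 0], [0, 0, 0]],
  [1, [-0.002, 0.03, 0], [0, 0, 0]],
  [1, [-0.002, 0.03, 0], [0, 0, 0]],
  [1, [-0.002, 0.03, 0], [0, 0, 0]],
  [1, [0, 0.03, 0], [0, 0, 0]],
  [1, [0, 0.03, 0], [0, 0, 0]],
  [1, [0, 0.01, 0], [0, 0, 0]],
  [1, [0, 0, 0], [0, 0, 0]],
])

```text
time: 15.03
eef_pos: [0.4875, -0.33, 0.1918]
tool_rot: [1.0, -0.002, -0.007, -0.004]
ft_force: [0.0, 0.5, 0.9]
width: 0.0853
```

```bash
python3 -c "
from h import *
go(.4965,-.324,.1,0)"
```

```text
t 15.03 pos [ 0.4875 -0.33    0.1918] F [0.  0.5 0.9] w 0.0853 turn [-0.0082  0.0148 -0.003 ] shift now-frame [ 0.0104 -0.0053  0.0917] shift after turn [ 0.009  -0.006   0.0918]
```

Emit:
arm_command([
  [1, [0.003, -0.002, 0.01], [-0.004, 0.008, 0]],
  [1, [0.003, -0.002, 0.02], [-0.004, 0.006, 0]],
  [1, [0.003, -0.002, 0.025], [0, 0, 0]],
  [1, [0, 0, 0.025], [0, 0, 0]],
  [1, [0, 0, 0.01], [0, 0, 0]],
  [1, [0, 0, 0.001], [0, 0, 0]],
])

```text
time: 15.53
eef_pos: [0.4953, -0.3185, 0.0948]
tool_rot: [1.0, -0.002, -0.002, -0.002]
ft_force: [-0.2, 1.0, -0.1]
width: 0.0855
```

```bash
python3 -c "
from h import *
go(.4965,-.324,.026,0)"
```

```text
t 15.53 pos [ 0.4953 -0.3185  0.0948] F [-0.2  1.  -0.1] w 0.0855 turn [-0.0037  0.0034 -0.003 ] shift now-frame [0.0014 0.0058 0.0688] shift after turn [0.0012 0.0055 0.0688]
```

Emit:
arm_command([
  [1, [0, 0.004, 0.01], [-0.003, 0.003, 0]],
  [1, [0, 0.002, 0.02], [-0.001, 0, 0]],
  [1, [0, 0, 0.02], [0, 0, 0]],
  [1, [0, 0, 0.01], [0, 0, 0]],
  [1, [0, 0, 0.005], [0, 0, 0]],
  [1, [0, 0, 0.003], [0, 0, 0]],
  [1, [0, 0, 0], [0, 0, 0]],
])

```text
time: 16.12
eef_pos: [0.4975, -0.3248, 0.0286]
tool_rot: [1.0, -0.001, 0.002, 0.002]
ft_force: [0.0, -0.1, -1.0]
width: 0.0855
```

```bash
python3 -c "
from h import *
go(.4965,-.324,.025,0)"
```

```text
t 16.12 pos [ 0.4975 -0.3248  0.0286] F [ 0.  -0.1 -1. ] w 0.0855 turn [ 0.0041 -0.0048 -0.0011] shift now-frame [-0.001  -0.0008  0.0036] shift after turn [-0.001  -0.0008  0.0036]
```

Emit:
arm_command([
  [1, [0, 0, 0.002], [0.003, -0.003, 0]],
  [1, [0, 0, 0.002], [0.001, -0.002, 0]],
  [1, [0, 0, 0.001], [0, 0, 0]],
  [-1, [0, 0, 0], [0, 0, 0]],
  [-1, [0, 0, 0], [0, 0, 0]],
  [-1, [0, 0, 0], [0, 0, 0]],
  [-1, [0, 0, 0], [0, 0, 0]],
  [-1, [0, 0, 0], [0, 0, 0]],
  [-1, [0, 0, 0], [0, 0, 0]],
  [-1, [0, 0, 0], [0, 0, 0]],
  [-1, [0, 0, 0], [0, 0, 0]],
])

```text
time: 17.03
eef_pos: [0.4991, -0.3261, 0.0275]
tool_rot: [1.0, -0.001, 0.002, 0.001]
ft_force: [1.2, -1.2, 0.4]
width: 0.0418
```

```bash
python3 -c "
from h import *
go(.4965,-.324,.025,0)"
```

```text
t 17.03 pos [ 0.4991 -0.3261  0.0275] F [ 1.2 -1.2  0.4] w 0.0418 turn [ 0.0028 -0.0036 -0.0012] shift now-frame [-0.0026 -0.0021  0.0025] shift after turn [-0.0026 -0.0021  0.0025]
```

Emit:
arm_command([
  [-1, [0, 0, -0.01], [0, 0, 0]],
  [-1, [0, 0, -0.015], [0, 0, 0]],
  [-1, [0, 0, -0.025], [0, 0, 0]],
  [-1, [0, 0, -0.03], [0, 0, 0]],
  [-1, [0, 0, -0.03], [0, 0, 0]],
  [-1, [0, 0, -0.03], [0, 0, 0]],
  [-1, [0, 0, -0.025], [0, 0, 0]],
  [-1, [0, 0, -0.015], [0, 0, 0]],
  [-1, [0, 0, 0], [0, 0, -0.117]],
  [-1, [0, 0, 0], [0, 0, -0.117]],
  [-1, [0, 0, 0], [0, 0, -0.117]],
  [-1, [0, 0, 0], [0, 0, -0.117]],
  [-1, [0, 0, 0], [0, 0, -0.117]],
  [-1, [0, 0, 0], [0, 0, -0.117]],
  [-1, [0, 0, 0], [0, 0, -0.117]],
  [-1, [0, 0, 0], [0, 0, -0.117]],
  [-1, [0, 0, 0], [0, 0, -0.117]],
  [-1, [0, 0, 0], [0, 0, -0.117]],
  [-1, [0, 0, 0], [0, 0, -0.117]],
  [-1, [0, 0, 0], [0, 0, 0]],
])

```text
time: 18.7
eef_pos: [0.4962, -0.3237, 0.2319]
tool_rot: [0.781, 0.624, 0.001, 0.005]
ft_force: [-0.6, -0.6, -1.2]
width: 0.0413
```

```bash
python3 -c "
from h import *
go(.511,.267,.2,74)"
```

```text
t 18.7 pos [ 0.4962 -0.3237  0.2319] F [-0.6 -0.6 -1.2] w 0.0413 turn [0.0096 0.0037 0.0573] shift now-frame [ 0.5796 -0.1159  0.0285] shift after turn [ 0.5719 -0.1486  0.0319]
```

Emit:
arm_command([
  [-1, [0.015, -0.005, 0], [0.004, 0.002, 0.02]],
  [-1, [0.025, -0.007, 0], [0.004, 0.002, 0.02]],
  [-1, [0.03, -0.008, 0], [0, 0, 0.015]],
  [-1, [0.03, -0.008, 0], [0, 0, 0]],
  [-1, [0.03, -0.008, 0], [0, 0, 0]],
  [-1, [0.03, -0.008, 0], [0, 0, 0]],
  [-1, [0.03, -0.008, 0], [0, 0, 0]],
  [-1, [0.03, -0.008, 0], [0, 0, 0]],
  [-1, [0.03, -0.008, 0], [0, 0, 0]],
  [-1, [0.03, -0.008, 0], [0, 0, 0]],
  [-1, [0.03, -0.008, 0], [0, 0, 0]],
  [-1, [0.03, -0.008, 0], [0, 0, 0]],
  [-1, [0.03, -0.008, 0], [0, 0, 0]],
  [-1, [0.03, -0.008, 0], [0, 0, 0]],
  [-1, [0.03, -0.008, 0], [0, 0, 0]],
  [-1, [0.03, -0.008, 0], [0, 0, 0]],
  [-1, [0.03, -0.008, 0], [0, 0, 0]],
  [-1, [0.03, -0.008, 0], [0, 0, 0]],
  [-1, [0.015, -0.004, 0], [0, 0, 0]],
  [-1, [0, 0, 0], [0, 0, 0]],
])

```text
time: 20.37
eef_pos: [0.5225, 0.2551, 0.2424]
tool_rot: [0.827, 0.562, 0.004, 0.002]
ft_force: [0.2, 0.2, -1.4]
width: 0.0417
```

```bash
python3 -c "
from h import *
go(.511,.267,.2,74)"
```

```text
t 20.37 pos [0.5225 0.2551 0.2424] F [ 0.2  0.2 -1.4] w 0.0417 turn [ 0.0081 -0.0034 -0.0982] shift now-frame [ 0.0067 -0.0154  0.0423] shift after turn [ 0.0083 -0.0144  0.0424]
```

Emit:
arm_command([
  [-1, [0.003, -0.005, 0], [0.003, -0.001, -0.033]],
  [-1, [0.003, -0.005, 0.01], [0.003, -0.001, -0.033]],
  [-1, [0.002, -0.004, 0.02], [0.002, 0, -0.03]],
  [-1, [0, 0, 0.025], [0, 0, 0]],
  [-1, [0, 0, 0.025], [0, 0, 0]],
  [-1, [0, 0, 0.025], [0, 0, 0]],
  [-1, [0, 0, 0.025], [0, 0, 0]],
  [-1, [0, 0, 0.02], [0, 0, 0]],
  [-1, [0, 0, 0.01], [0, 0, 0]],
  [-1, [0, 0, 0], [0, 0, 0]],
])

```text
time: 21.2
eef_pos: [0.5087, 0.2635, 0.0747]
tool_rot: [0.799, 0.601, 0.001, -0.0]
ft_force: [0.1, -0.1, -1.4]
width: 0.0418
```

```bash
python3 -c "
from h import *
go(.511,.267,.0255,74)"
```

```text
t 21.2 pos [0.5087 0.2635 0.0747] F [ 0.1 -0.1 -1.4] w 0.0418 turn [ 0.0007 -0.0024 -0.0009] shift now-frame [0.0039 0.0012 0.0492] shift after turn [0.004  0.0013 0.0492]
```

Emit:
arm_command([
  [-1, [0.003, 0, 0.01], [0, -0.002, 0]],
  [-1, [0.001, 0, 0.015], [0, 0, 0]],
  [-1, [0, 0, 0.01], [0, 0, 0]],
  [-1, [0, 0, 0.004], [0, 0, 0]],
  [-1, [0, 0, 0.003], [0, 0, 0]],
  [-1, [0, 0, 0.001], [0, 0, 0]],
])

```text
time: 21.7
eef_pos: [0.5119, 0.2677, 0.0334]
tool_rot: [0.799, 0.601, 0.003, 0.001]
ft_force: [-0.6, -0.3, -1.6]
width: 0.042
```

```bash
python3 -c "
from h import *
go(.511,.267,.0255,74)"
```

```text
t 21.7 pos [0.5119 0.2677 0.0334] F [-0.6 -0.3 -1.6] w 0.042 turn [ 0.0049 -0.0036 -0.0018] shift now-frame [-0.001  -0.0007  0.0079] shift after turn [-0.0009 -0.0006  0.0079]
```

Emit:
arm_command([
  [-1, [0, -0.001, 0.003], [0.004, -0.002, 0]],
  [-1, [0, -0.001, 0.003], [0.003, -0.002, 0]],
  [-1, [0, -0.001, 0.003], [0.002, -0.001, 0]],
  [-1, [0, -0.001, 0.002], [0.002, 0, 0]],
  [-1, [0, 0, 0.002], [0.002, 0, 0]],
])

```text
time: 22.12
eef_pos: [0.5105, 0.2691, 0.0253]
tool_rot: [0.799, 0.601, -0.001, -0.001]
ft_force: [-7.9, -10.4, 26.0]
width: 0.0417
```

```bash
python3 -c "
from h import *
go(.511,.267,.0255,74)"
```

```text
t 22.12 pos [0.5105 0.2691 0.0253] F [ -7.9 -10.4  26. ] w 0.0417 turn [-0.0029 -0.0006 -0.0017] shift now-frame [-0.0019  0.001  -0.0002] shift after turn [-0.0019  0.001  -0.0002]
```

Contact. Releasing and lifting. The next target is the amber jar with the tool at yaw 90.

Emit:
arm_command([
  [1, [0, 0, 0], [0, 0, 0]],
  [1, [0, 0, 0], [0, 0, 0]],
  [1, [0, 0, 0], [0, 0, 0]],
  [1, [0, 0, 0], [0, 0, 0]],
  [1, [0, 0, -0.005], [0, 0, 0]],
  [1, [0, 0, -0.015], [0, 0, 0]],
  [1, [0, 0, -0.025], [0, 0, 0]],
  [1, [0, 0, -0.03], [0, 0, 0]],
  [1, [0, 0, -0.03], [0, 0, 0]],
  [1, [0, 0, -0.03], [0, 0, 0]],
  [1, [0, 0, -0.03], [0, 0, 0]],
  [1, [0, 0, -0.02], [0, 0, 0]],
  [1, [0, 0, 0], [0, 0, 0]],
])

```text
time: 23.2
eef_pos: [0.5091, 0.2685, 0.2196]
tool_rot: [0.799, 0.601, -0.002, -0.002]
ft_force: [1.2, 0.3, 1.0]
width: 0.0858
```

```bash
python3 -c "
from h import *
go(.497,-.265,.2,90)
d=snap('top','t6')
for col in('blue','red'):
  for k in blobs(d['frame'],col,(150,200,260,340),100):
    e=cv2.fitEllipse(k);p=onz(d,*e[0],.075);r=p[:2]-[.559,.2535];t=np.deg2rad(-16);print(col,e,np.round(p,4),r@[np.cos(t),np.sin(t)],r@[-np.sin(t),np.cos(t)])
cv2.imwrite('pics/t6c.png',cv2.resize(d['frame'][190:340,140:340],None,fx=3,fy=3)[...,::-1])"
```

```text
t 23.2 pos [0.5091 0.2685 0.2196] F [1.2 0.3 1. ] w 0.0858 turn [-0.0062  0.0006 -0.2805] shift now-frame [-0.516   0.1361  0.0195] shift after turn [-0.5335 -0.0121  0.0196]
blue ((202.4812774658203, 238.4847412109375), (20.755279541015625, 21.336166381835938), 71.38111877441406) [0.6055 0.234  0.075 ] 0.05002648639861709 -0.00590322055157018
red ((186.30587768554688, 287.88092041015625), (20.313129425048828, 21.371658325195312), 19.559005737304688) [0.5075 0.2619 0.075 ] -0.051825011786151565 -0.006157355613651756
```

View pics/t6c.png

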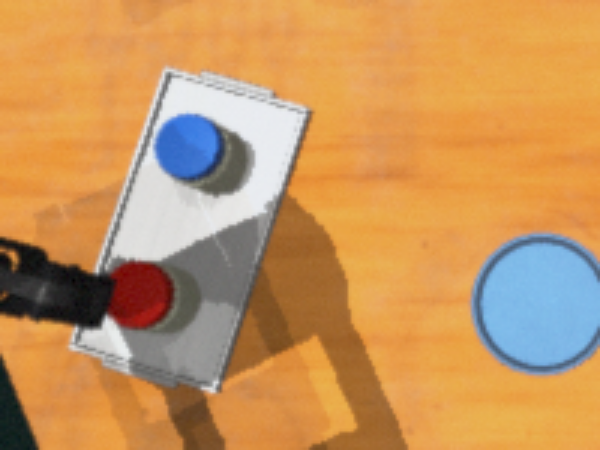

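Both white jars stand upright and clear in the tray (blue at crop (190,147), red at (140,295)). Now the amber jar.

Emit:
arm_command([
  [1, [0, 0, 0], [0, 0, -0.1]],
  [1, [-0.015, 0, 0], [0, 0, -0.1]],
  [1, [-0.025, 0, 0], [0, 0, -0.08]],
  [1, [-0.03, 0, 0], [0, 0, 0]],
  [1, [-0.03, 0, 0], [0, 0, 0]],
  [1, [-0.03, 0, 0], [0, 0, 0]],
  [1, [-0.03, 0, 0], [0, 0, 0]],
  [1, [-0.03, 0, 0], [0, 0, 0]],
  [1, [-0.03, 0, 0], [0, 0, 0]],
  [1, [-0.03, 0, 0], [0, 0, 0]],
  [1, [-0.03, 0, 0], [0, 0, 0]],
  [1, [-0.03, 0, 0], [0, 0, 0]],
  [1, [-0.03, 0, 0], [0, 0, 0]],
  [1, [-0.03, 0, 0], [0, 0, 0]],
  [1, [-0.03, 0, 0], [0, 0, 0]],
  [1, [-0.03, 0, 0], [0, 0, 0]],
  [1, [-0.03, 0, 0], [0, 0, 0]],
  [1, [-0.03, 0, 0], [0, 0, 0]],
  [1, [-0.02, 0, 0], [0, 0, 0]],
  [1, [0, 0, 0], [0, 0, 0]],
])

```text
time: 24.92
eef_pos: [0.5011, -0.2629, 0.191]
tool_rot: [0.7, 0.714, -0.012, -0.014]
ft_force: [-0.0, -0.6, 0.0]
width: 0.0856
```

```bash
python3 -c "
from h import *
go(.497,-.265,.15,90)"
```

```text
t 24.92 pos [ 0.5011 -0.2629  0.191 ] F [-0.  -0.6  0. ] w 0.0856 turn [-0.0371 -0.0039  0.0195] shift now-frame [-0.0022 -0.0026  0.0411] shift after turn [-0.0021 -0.0041  0.041 ]
```

Emit:
arm_command([
  [1, [-0.001, -0.002, 0.01], [-0.015, -0.002, 0.01]],
  [1, [-0.001, -0.002, 0.02], [-0.015, -0.002, 0.009]],
  [1, [0, 0, 0.02], [-0.007, 0, 0]],
  [1, [0, 0, 0.005], [0, 0, 0]],
  [1, [0, 0, 0], [0, 0, 0]],
])

```text
time: 25.33
eef_pos: [0.4939, -0.2645, 0.1287]
tool_rot: [0.708, 0.706, -0.0, -0.003]
ft_force: [1.2, -0.1, 1.3]
width: 0.0856
```

```bash
python3 -c "
from h import *
go(.497,-.265,.0265,90)
c=wsnap('w7')
for k in blobs(c['frame'],'yellow',None,1500):
    e=cv2.fitEllipse(k);print(e,np.round(onz(c,*e[0],.077),4))
"
```

```text
t 25.33 pos [ 0.4939 -0.2645  0.1287] F [ 1.2 -0.1  1.3] w 0.0856 turn [-0.0046 -0.0037 -0.0031] shift now-frame [-0.0008  0.0035  0.1021] shift after turn [-0.0005  0.0031  0.1022]
((287.90753173828125, 107.50119018554688), (47.35397720336914, 54.07194900512695), 13.538898468017578) [ 0.4061 -0.2816  0.077 ]
```

Emit:
arm_command([
  [1, [0, 0.002, 0.01], [-0.003, -0.003, -0.003]],
  [1, [0, 0.001, 0.02], [-0.001, 0, 0]],
  [1, [0, 0, 0.025], [0, 0, 0]],
  [1, [0, 0, 0.025], [0, 0, 0]],
  [1, [0, 0, 0.015], [0, 0, 0]],
  [1, [0, 0, 0.006], [0, 0, 0]],
  [1, [0, 0, 0.002], [0, 0, 0]],
])

```text
time: 25.97
eef_pos: [0.5015, -0.2643, 0.0262]
tool_rot: [0.706, 0.709, 0.001, 0.004]
ft_force: [-0.7, -0.3, -0.1]
width: 0.0857
```

```bash
python3 -c "
from h import *
go(.497,-.265,.0265,90)"
```

```text
t 25.97 pos [ 0.5015 -0.2643  0.0262] F [-0.7 -0.3 -0.1] w 0.0857 turn [0.0069 0.0044 0.0041] shift now-frame [-0.0006 -0.0045 -0.0003] shift after turn [-0.0007 -0.0045 -0.0003]
```

Emit:
arm_command([
  [1, [0, -0.003, 0], [0.005, 0.003, 0.003]],
  [1, [0, -0.002, 0], [0.003, 0.001, 0.001]],
  [-1, [0, 0, 0], [0, 0, 0]],
  [-1, [0, 0, 0], [0, 0, 0]],
  [-1, [0, 0, 0], [0, 0, 0]],
  [-1, [0, 0, 0], [0, 0, 0]],
  [-1, [0, 0, 0], [0, 0, 0]],
  [-1, [0, 0, 0], [0, 0, 0]],
  [-1, [0, 0, 0], [0, 0, 0]],
  [-1, [0, 0, 0], [0, 0, 0]],
])

```text
time: 26.8
eef_pos: [0.4985, -0.2654, 0.0317]
tool_rot: [0.707, 0.707, 0.0, 0.003]
ft_force: [0.5, -0.4, -2.5]
width: 0.0414
```

```bash
python3 -c "
from h import *
go(.497,-.265,.0265,90)"
```

```text
t 26.8 pos [ 0.4985 -0.2654  0.0317] F [ 0.5 -0.4 -2.5] w 0.0414 turn [0.0038 0.0034 0.0002] shift now-frame [ 0.0004 -0.0015  0.0051] shift after turn [ 0.0004 -0.0015  0.0052]
```

Emit:
arm_command([
  [-1, [0, 0, -0.008], [0.002, 0.002, 0]],
  [-1, [0, 0, -0.015], [0, 0, 0]],
  [-1, [0, 0, -0.025], [0, 0, 0]],
  [-1, [0, 0, -0.03], [0, 0, 0]],
  [-1, [0, 0, -0.03], [0, 0, 0]],
  [-1, [0, 0, -0.03], [0, 0, 0]],
  [-1, [0, 0, -0.015], [0, 0, 0]],
  [-1, [0, 0, 0], [0, 0, 0]],
])

```text
time: 27.47
eef_pos: [0.4965, -0.2642, 0.1926]
tool_rot: [0.707, 0.707, -0.0, -0.002]
ft_force: [1.4, 0.2, -1.7]
width: 0.0417
```

```bash
python3 -c "
from h import *
go(.502,.004,.18,90)
c=wsnap('w8')"
```

```text
t 27.47 pos [ 0.4965 -0.2642  0.1926] F [ 1.4  0.2 -1.7] w 0.0417 turn [-0.0033 -0.0019  0.0002] shift now-frame [0.2682 0.0057 0.0131] shift after turn [0.2682 0.0055 0.0126]
```

View pics/w8.png

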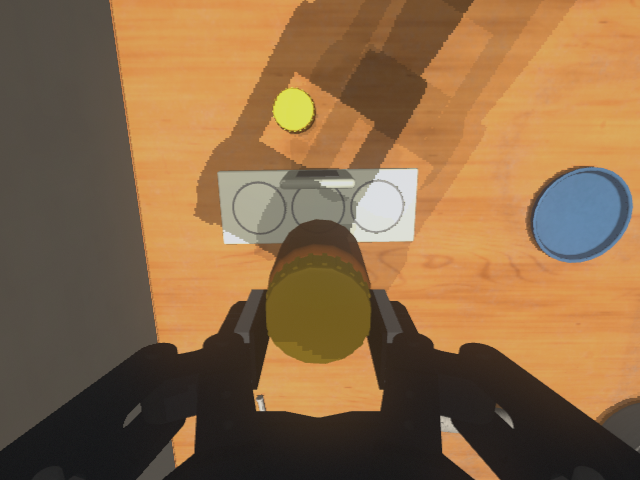

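The amber jar is held upright. The three bay rings are visible at about (260,208), (318,207) and (377,206), and the dish at (581,214).

Emit:
arm_command([
  [-1, [0.015, 0, 0], [-0.003, -0.002, 0]],
  [-1, [0.025, 0.001, 0], [0, 0, 0]],
  [-1, [0.03, 0.001, 0], [0, 0, 0]],
  [-1, [0.03, 0.001, 0], [0, 0, 0]],
  [-1, [0.03, 0.001, 0], [0, 0, 0]],
  [-1, [0.03, 0.001, 0], [0, 0, 0]],
  [-1, [0.03, 0.001, 0], [0, 0, 0]],
  [-1, [0.03, 0, 0], [0, 0, 0]],
  [-1, [0.025, 0, 0], [0, 0, 0]],
  [-1, [0.015, 0, 0], [0, 0, 0]],
  [-1, [0, 0, 0], [0, 0, 0]],
])

```text
time: 28.43
eef_pos: [0.4943, 0.0122, 0.1728]
tool_rot: [0.708, 0.706, -0.006, -0.01]
ft_force: [-0.1, -0.3, -0.9]
width: 0.0415
```

```bash
python3 -c "
from h import *
c=load('w8')
for p in((260,208),(318,207),(377,206)): print(onz(c,*p,.006).round(4))
H['dish']=[((100,80,40),(125,255,255))]
for k in blobs(c['frame'],'dish',(500,140,640,290),500):
    e=cv2.fitEllipse(cv2.convexHull(k));print(e,np.round(onz(c,*e[0],.012),4))
go(.502,.004,.06,90)"
```

```text
[ 0.4962 -0.3226  0.006 ]
[ 0.4951 -0.2634  0.006 ]
[ 0.494  -0.2033  0.006 ]
((582.1966552734375, 214.26380920410156), (86.18914031982422, 106.0384750366211), 51.44664764404297) [0.5012 0.0034 0.012 ]
t 28.43 pos [0.4943 0.0122 0.1728] F [-0.1 -0.3 -0.9] w 0.0415 turn [-0.0217 -0.0061 -0.003 ] shift now-frame [-0.0088  0.0101  0.1125] shift after turn [-0.0082  0.0077  0.1128]
```

Emit:
arm_command([
  [-1, [-0.004, 0.003, 0.01], [-0.01, -0.003, -0.002]],
  [-1, [-0.004, 0.003, 0.02], [-0.01, -0.003, -0.001]],
  [-1, [0, 0.001, 0.025], [-0.002, 0, 0]],
  [-1, [0, 0, 0.025], [0, 0, 0]],
  [-1, [0, 0, 0.02], [0, 0, 0]],
  [-1, [0, 0, 0.01], [0, 0, 0]],
  [-1, [0, 0, 0.002], [0, 0, 0]],
])

```text
time: 29.02
eef_pos: [0.4959, 0.0049, 0.0483]
tool_rot: [0.706, 0.708, -0.003, -0.002]
ft_force: [-0.8, 0.5, -1.1]
width: 0.0414
```

```bash
python3 -c "
from h import *
go(.5015,.004,.0297,90)"
```

```text
t 29.02 pos [0.4959 0.0049 0.0483] F [-0.8  0.5 -1.1] w 0.0414 turn [-0.0069  0.0004  0.0036] shift now-frame [-0.001   0.0057  0.0185] shift after turn [-0.0009  0.0056  0.0186]
```

Emit:
arm_command([
  [-1, [0, 0.003, 0.003], [-0.003, 0, 0.002]],
  [-1, [0, 0.003, 0.004], [-0.001, 0, 0.001]],
  [-1, [0, 0.001, 0.004], [0, 0, 0]],
  [-1, [0, 0, 0.003], [0, 0, 0]],
])

```text
time: 29.35
eef_pos: [0.504, 0.0045, 0.0347]
tool_rot: [0.707, 0.707, -0.001, -0.0]
ft_force: [-0.3, 1.1, -2.2]
width: 0.0419
```

```bash
python3 -c "
from h import *
go(.5015,.004,.0297,90)"
```

```text
t 29.35 pos [0.504  0.0045 0.0347] F [-0.3  1.1 -2.2] w 0.0419 turn [-0.0013  0.0006 -0.0003] shift now-frame [-0.0005 -0.0025  0.005 ] shift after turn [-0.0005 -0.0025  0.005 ]
```

Emit:
arm_command([
  [-1, [0, -0.001, 0.002], [0, 0, 0]],
  [-1, [0, -0.001, 0.002], [0.001, 0, 0]],
  [-1, [0, 0, 0.002], [0.001, 0, 0]],
])

```text
time: 29.6
eef_pos: [0.5028, 0.0045, 0.0293]
tool_rot: [0.707, 0.707, -0.001, -0.0]
ft_force: [-0.5, -0.5, -1.0]
width: 0.0415
```

```bash
python3 -c "
from h import *
go(.5015,.004,.0297,90)"
```

```text
t 29.6 pos [0.5028 0.0045 0.0293] F [-0.5 -0.5 -1. ] w 0.0415 turn [-0.0016  0.0006 -0.0003] shift now-frame [-0.0005 -0.0013 -0.0004] shift after turn [-0.0005 -0.0013 -0.0004]
```

Emit:
arm_command([
  [-1, [0, 0, 0.0015], [0, 0, 0]],
  [-1, [0, 0, 0.0015], [0.001, 0, 0]],
])

```text
time: 29.77
eef_pos: [0.5042, 0.0046, 0.0291]
tool_rot: [0.707, 0.707, 0.0, 0.001]
ft_force: [-6.2, -0.1, 19.1]
width: 0.0416
```

```bash
python3 -c "
from h import *
go(.5015,.004,.0297,90)"
```

```text
t 29.77 pos [0.5042 0.0046 0.0291] F [-6.2 -0.1 19.1] w 0.0416 turn [ 0.001   0.0005 -0.0002] shift now-frame [-0.0006 -0.0027 -0.0006] shift after turn [-0.0006 -0.0027 -0.0006]
```

Contact at 0.029. Releasing and lifting.

Emit:
arm_command([
  [1, [0, 0, 0], [0, 0, 0]],
  [1, [0, 0, 0], [0, 0, 0]],
  [1, [0, 0, 0], [0, 0, 0]],
  [1, [0, 0, 0], [0, 0, 0]],
  [1, [0, 0, -0.005], [0, 0, 0]],
  [1, [0, 0, -0.015], [0, 0, 0]],
  [1, [0, 0, -0.025], [0, 0, 0]],
  [1, [0, 0, -0.03], [0, 0, 0]],
  [1, [0, 0, -0.03], [0, 0, 0]],
  [1, [0, 0, -0.03], [0, 0, 0]],
  [1, [0, 0, -0.02], [0, 0, 0]],
  [1, [0, 0, 0], [0, 0, 0]],
])

```text
time: 30.77
eef_pos: [0.5025, 0.0048, 0.1926]
tool_rot: [0.707, 0.707, -0.0, -0.0]
ft_force: [0.5, 0.2, 0.9]
width: 0.0852
```

```bash
python3 -c "
from h import *
go(.608,.238,.18,74)
c=wsnap('w9')"
```

```text
t 30.77 pos [0.5025 0.0048 0.1926] F [0.5 0.2 0.9] w 0.0852 turn [-0.0008  0.0006  0.2792] shift now-frame [0.2332 0.1055 0.0124] shift after turn [0.2533 0.0371 0.0126]
```

View pics/w9.png

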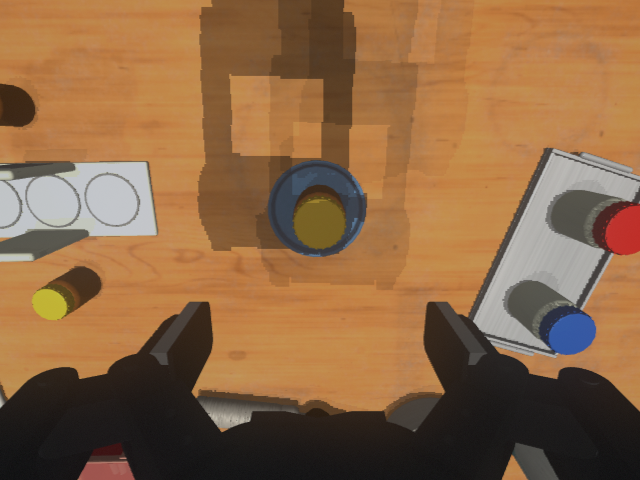

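The amber jar stands centred in the dish (dish (318,208), cap (319,222)). Both white jars are still upright in the tray. Next I'll return blue.

Emit:
arm_command([
  [1, [0, 0, 0], [0, 0, 0.1]],
  [1, [0.01, 0, 0], [0, 0, 0.1]],
  [1, [0.02, 0.003, 0], [0, 0, 0.08]],
  [1, [0.03, 0.005, 0], [0, 0, 0]],
  [1, [0.03, 0.005, 0], [0, 0, 0]],
  [1, [0.03, 0.005, 0], [0, 0, 0]],
  [1, [0.03, 0.005, 0], [0, 0, 0]],
  [1, [0.03, 0.005, 0], [0, 0, 0]],
  [1, [0.03, 0.005, 0], [0, 0, 0]],
  [1, [0.025, 0.003, 0], [0, 0, 0]],
  [1, [0.01, 0, 0], [0, 0, 0]],
  [1, [0, 0, 0], [0, 0, 0]],
])

```text
time: 31.82
eef_pos: [0.6036, 0.2391, 0.175]
tool_rot: [0.804, 0.594, -0.008, -0.003]
ft_force: [-0.4, -0.3, 0.2]
width: 0.0855
```

```bash
python3 -c "
from h import *
go(.608,.238,.1,74)"
```

```text
t 31.82 pos [0.6036 0.2391 0.175 ] F [-0.4 -0.3  0.2] w 0.0855 turn [-0.0147  0.0094 -0.0185] shift now-frame [0.001  0.0056 0.0749] shift after turn [0.0002 0.0045 0.075 ]
```

Emit:
arm_command([
  [1, [0, 0.002, 0.01], [-0.008, 0.005, -0.01]],
  [1, [0, 0.002, 0.02], [-0.005, 0.003, -0.008]],
  [1, [0, 0, 0.025], [0, 0, 0]],
  [1, [0, 0, 0.02], [0, 0, 0]],
  [1, [0, 0, 0.01], [0, 0, 0]],
  [1, [0, 0, 0.003], [0, 0, 0]],
])

```text
time: 32.32
eef_pos: [0.6045, 0.2331, 0.0811]
tool_rot: [0.799, 0.602, -0.002, -0.0]
ft_force: [0.5, -0.6, 0.7]
width: 0.0855
```

```bash
python3 -c "
from h import *
go(.608,.238,.024,74)"
```

```text
t 32.32 pos [0.6045 0.2331 0.0811] F [ 0.5 -0.6  0.7] w 0.0855 turn [-0.0031  0.0038 -0.    ] shift now-frame [0.0058 0.0022 0.0571] shift after turn [0.0056 0.002  0.0571]
```

Emit:
arm_command([
  [1, [0.004, 0.001, 0.01], [-0.001, 0.003, 0]],
  [1, [0.001, 0, 0.015], [0, 0, 0]],
  [1, [0, 0, 0.015], [0, 0, 0]],
  [1, [0, 0, 0.008], [0, 0, 0]],
  [1, [0, 0, 0.004], [0, 0, 0]],
  [1, [0, 0, 0.003], [0, 0, 0]],
  [1, [0, 0, 0.002], [0.002, 0, 0]],
])

```text
time: 32.9
eef_pos: [0.6078, 0.237, 0.0217]
tool_rot: [0.799, 0.601, -0.0, -0.001]
ft_force: [-0.1, -0.1, 0.9]
width: 0.0856
```

```bash
python3 -c "
from h import *
go(.608,.238,.024,74)"
```

```text
t 32.9 pos [0.6078 0.237  0.0217] F [-0.1 -0.1  0.9] w 0.0856 turn [-0.0016 -0.001  -0.0013] shift now-frame [ 0.001  -0.0001 -0.0023] shift after turn [ 0.001  -0.0001 -0.0023]
```

Emit:
arm_command([
  [1, [0, 0, 0], [0, 0, 0]],
  [-1, [0, 0, 0], [0, 0, 0]],
  [-1, [0, 0, 0], [0, 0, 0]],
  [-1, [0, 0, 0], [0, 0, 0]],
  [-1, [0, 0, 0], [0, 0, 0]],
  [-1, [0, 0, 0], [0, 0, 0]],
  [-1, [0, 0, 0], [0, 0, 0]],
  [-1, [0, 0, 0], [0, 0, 0]],
  [-1, [0, 0, 0], [0, 0, 0]],
])

```text
time: 33.65
eef_pos: [0.6091, 0.2374, 0.0244]
tool_rot: [0.799, 0.601, 0.002, -0.0]
ft_force: [-0.0, 0.9, -1.8]
width: 0.0419
```

```bash
python3 -c "
from h import *
go(.608,.238,.024,74)"
```

```text
t 33.65 pos [0.6091 0.2374 0.0244] F [-0.   0.9 -1.8] w 0.0419 turn [ 0.0012 -0.003  -0.0011] shift now-frame [ 0.0002 -0.0012  0.0004] shift after turn [ 0.0002 -0.0012  0.0004]
```

Emit:
arm_command([
  [-1, [0, 0, -0.01], [0, -0.002, 0]],
  [-1, [0, 0, -0.015], [0, 0, 0]],
  [-1, [0, 0, -0.025], [0, 0, 0]],
  [-1, [0, 0, -0.03], [0, 0, 0]],
  [-1, [0, 0, -0.03], [0, 0, 0]],
  [-1, [0, 0, -0.03], [0, 0, 0]],
  [-1, [0, 0, -0.025], [0, 0, 0]],
  [-1, [0, 0, -0.015], [0, 0, 0]],
  [-1, [0, 0, 0], [0, 0, 0.117]],
  [-1, [0, 0, 0], [0, 0, 0.117]],
  [-1, [0, 0, 0], [0, 0, 0.117]],
  [-1, [0, 0, 0], [0, 0, 0.117]],
  [-1, [0, 0, 0], [0, 0, 0.117]],
  [-1, [0, 0, 0], [0, 0, 0.117]],
  [-1, [0, 0, 0], [0, 0, 0.117]],
  [-1, [0, 0, 0], [0, 0, 0.117]],
  [-1, [0, 0, 0], [0, 0, 0.117]],
  [-1, [0, 0, 0], [0, 0, 0.117]],
  [-1, [0, 0, 0], [0, 0, 0.117]],
  [-1, [0, 0, 0], [0, 0, 0]],
])

```text
time: 35.32
eef_pos: [0.6062, 0.2368, 0.2459]
tool_rot: [1.0, -0.03, 0.01, -0.003]
ft_force: [0.1, 0.1, -1.6]
width: 0.0421
```

```bash
python3 -c "
from h import *
go(.4955,-.2045,.19,0)"
```

```text
t 35.32 pos [0.6062 0.2368 0.2459] F [ 0.1  0.1 -1.6] w 0.0421 turn [-0.0069 -0.0192 -0.059 ] shift now-frame [-0.0855  0.4475  0.0509] shift after turn [-0.1107  0.4413  0.0559]
```

Emit:
arm_command([
  [-1, [-0.005, 0.015, 0], [-0.003, -0.008, -0.025]],
  [-1, [-0.007, 0.025, 0.002], [-0.003, -0.008, -0.025]],
  [-1, [-0.007, 0.03, 0.002], [0, 0, -0.01]],
  [-1, [-0.007, 0.03, 0.002], [0, 0, 0]],
  [-1, [-0.007, 0.03, 0.002], [0, 0, 0]],
  [-1, [-0.007, 0.03, 0.002], [0, 0, 0]],
  [-1, [-0.007, 0.03, 0.002], [0, 0, 0]],
  [-1, [-0.007, 0.03, 0.002], [0, 0, 0]],
  [-1, [-0.007, 0.03, 0], [0, 0, 0]],
  [-1, [-0.007, 0.03, 0], [0, 0, 0]],
  [-1, [-0.007, 0.03, 0], [0, 0, 0]],
  [-1, [-0.007, 0.03, 0], [0, 0, 0]],
  [-1, [-0.007, 0.03, 0], [0, 0, 0]],
  [-1, [-0.007, 0.03, 0], [0, 0, 0]],
  [-1, [-0.007, 0.025, 0], [0, 0, 0]],
  [-1, [-0.005, 0.015, 0], [0, 0, 0]],
  [-1, [0, 0, 0], [0, 0, 0]],
])

```text
time: 36.73
eef_pos: [0.5045, -0.2247, 0.2494]
tool_rot: [0.999, 0.044, 0.009, 0.001]
ft_force: [-0.6, -0.4, -1.1]
width: 0.0419
```

```bash
python3 -c "
from h import *
go(.4955,-.2045,.1,0)"
```

```text
t 36.73 pos [ 0.5045 -0.2247  0.2494] F [-0.6 -0.4 -1.1] w 0.0419 turn [ 0.0024 -0.0177  0.0875] shift now-frame [-0.0099 -0.0213  0.1492] shift after turn [-0.009  -0.0202  0.1494]
```

Emit:
arm_command([
  [-1, [-0.004, -0.007, 0], [0.001, -0.008, 0.03]],
  [-1, [-0.004, -0.007, 0.01], [0.001, -0.008, 0.03]],
  [-1, [-0.001, -0.006, 0.02], [0, -0.001, 0.025]],
  [-1, [0, 0, 0.025], [0, 0, 0]],
  [-1, [0, 0, 0.025], [0, 0, 0]],
  [-1, [0, 0, 0.025], [0, 0, 0]],
  [-1, [0, 0, 0.025], [0, 0, 0]],
  [-1, [0, 0, 0.015], [0, 0, 0]],
  [-1, [0, 0, 0.004], [0, 0, 0]],
])

```text
time: 37.48
eef_pos: [0.496, -0.2027, 0.1057]
tool_rot: [1.0, 0.016, 0.006, 0.003]
ft_force: [-0.3, 0.3, -2.0]
width: 0.042
```

```bash
python3 -c "
from h import *
go(.4955,-.2045,.0264,0)"
```

```text
t 37.48 pos [ 0.496  -0.2027  0.1057] F [-0.3  0.3 -2. ] w 0.042 turn [ 0.0051 -0.0114  0.0319] shift now-frame [-0.0014  0.0013  0.0793] shift after turn [-0.0005  0.0018  0.0793]
```

Emit:
arm_command([
  [-1, [0, 0.001, 0.01], [0.003, -0.006, 0.015]],
  [-1, [0, 0.001, 0.015], [0.001, -0.004, 0.012]],
  [-1, [0, 0, 0.015], [0, 0, 0.003]],
  [-1, [0, 0, 0.015], [0, 0, 0]],
  [-1, [0, 0, 0.008], [0, 0, 0]],
  [-1, [0, 0, 0.004], [0, 0, 0]],
  [-1, [0, 0, 0.003], [0, 0, 0]],
])

```text
time: 38.07
eef_pos: [0.4989, -0.2049, 0.0354]
tool_rot: [1.0, 0.003, 0.002, 0.001]
ft_force: [0.8, 0.9, -1.6]
width: 0.0418
```

```bash
python3 -c "
from h import *
go(.4955,-.2045,.0264,0)"
```

```text
t 38.07 pos [ 0.4989 -0.2049  0.0354] F [ 0.8  0.9 -1.6] w 0.0418 turn [ 0.0028 -0.0049  0.0056] shift now-frame [-0.0034 -0.0004  0.009 ] shift after turn [-0.0034 -0.0004  0.009 ]
```

Emit:
arm_command([
  [-1, [-0.002, 0, 0.002], [0.002, -0.003, 0.003]],
  [-1, [-0.001, 0, 0.003], [0.001, -0.003, 0.002]],
  [-1, [-0.001, 0, 0.003], [0, -0.001, 0]],
  [-1, [0, 0, 0.002], [0, -0.001, 0]],
  [-1, [0, 0, 0.0015], [0, 0, 0]],
])

```text
time: 38.48
eef_pos: [0.4957, -0.2057, 0.0259]
tool_rot: [1.0, 0.0, -0.001, 0.001]
ft_force: [-10.3, 3.8, 23.4]
width: 0.0418
```

```bash
python3 -c "
from h import *
go(.4955,-.2045,.0264,0)"
```

```text
t 38.48 pos [ 0.4957 -0.2057  0.0259] F [-10.3   3.8  23.4] w 0.0418 turn [0.0011 0.0013 0.0002] shift now-frame [-0.0002 -0.0012 -0.0005] shift after turn [-0.0002 -0.0012 -0.0005]
```

Blue is down in its bay. Releasing, lifting and turning back towards red.

Emit:
arm_command([
  [1, [0, 0, 0], [0, 0, 0]],
  [1, [0, 0, 0], [0, 0, 0]],
  [1, [0, 0, 0], [0, 0, 0]],
  [1, [0, 0, 0], [0, 0, 0]],
  [1, [0, 0, -0.005], [0, 0, 0]],
  [1, [0, 0, -0.015], [0, 0, 0]],
  [1, [0, 0, -0.025], [0, 0, 0]],
  [1, [0, 0, -0.03], [0, 0, 0]],
  [1, [0, 0, -0.03], [0, 0, 0]],
  [1, [0, 0, -0.03], [0, 0, 0]],
  [1, [0, 0, -0.03], [0, 0, 0]],
  [1, [0, 0, 0], [0, 0, -0.117]],
  [1, [0, 0, 0], [0, 0, -0.117]],
  [1, [0, 0, 0], [0, 0, -0.117]],
  [1, [0, 0, 0], [0, 0, -0.117]],
  [1, [0, 0, 0], [0, 0, -0.117]],
  [1, [0, 0, 0], [0, 0, -0.117]],
  [1, [0, 0, 0], [0, 0, -0.117]],
  [1, [0, 0, 0], [0, 0, -0.117]],
  [1, [0, 0, 0], [0, 0, -0.117]],
])

```text
time: 40.15
eef_pos: [0.4955, -0.2051, 0.2077]
tool_rot: [0.853, 0.522, 0.001, 0.003]
ft_force: [-0.3, 0.6, -0.3]
width: 0.0855
```

```bash
python3 -c "
from h import *
go(.5095,.268,.18,74)"
```

```text
t 40.15 pos [ 0.4955 -0.2051  0.2077] F [-0.3  0.6 -0.3] w 0.0855 turn [ 0.0059  0.0017 -0.1938] shift now-frame [ 0.4276 -0.2032  0.026 ] shift after turn [ 0.4586 -0.1169  0.0277]
```

Emit:
arm_command([
  [1, [0.01, -0.005, 0], [0.002, 0, -0.06]],
  [1, [0.02, -0.006, 0], [0.002, 0, -0.05]],
  [1, [0.03, -0.008, 0], [0, 0, -0.02]],
  [1, [0.03, -0.008, 0], [0, 0, -0.006]],
  [1, [0.03, -0.008, 0], [0, 0, -0.006]],
  [1, [0.03, -0.008, 0], [0, 0, -0.006]],
  [1, [0.03, -0.008, 0], [0, 0, -0.006]],
  [1, [0.03, -0.008, 0], [0, 0, -0.006]],
  [1, [0.03, -0.008, 0], [0, 0, -0.006]],
  [1, [0.03, -0.008, 0], [0, 0, -0.006]],
  [1, [0.03, -0.008, 0], [0, 0, -0.006]],
  [1, [0.03, -0.008, 0], [0, 0, -0.006]],
  [1, [0.03, -0.008, 0], [0, 0, -0.006]],
  [1, [0.03, -0.008, 0], [0, 0, -0.006]],
  [1, [0.03, -0.008, 0], [0, 0, -0.006]],
  [1, [0.02, -0.005, 0], [0, 0, 0]],
  [1, [0.01, 0, 0], [0, 0, 0]],
  [1, [0, 0, 0], [0, 0, 0]],
])

```text
time: 41.65
eef_pos: [0.5136, 0.2823, 0.2138]
tool_rot: [0.791, 0.612, 0.002, 0.003]
ft_force: [0.2, -0.8, 0.4]
width: 0.0855
```

```bash
python3 -c "
from h import *
go(.5095,.268,.08,74)"
```

```text
t 41.65 pos [0.5136 0.2823 0.2138] F [ 0.2 -0.8  0.4] w 0.0855 turn [ 0.007  -0.0002  0.0258] shift now-frame [-0.0149 -0.0014  0.1338] shift after turn [-0.0149 -0.      0.1338]
```

Emit:
arm_command([
  [1, [-0.005, 0, 0], [0.004, 0, 0.012]],
  [1, [-0.005, 0, 0.01], [0.003, 0, 0.01]],
  [1, [-0.004, 0, 0.02], [0, 0, 0.004]],
  [1, [0, 0, 0.025], [0, 0, 0]],
  [1, [0, 0, 0.025], [0, 0, 0]],
  [1, [0, 0, 0.025], [0, 0, 0]],
  [1, [0, 0, 0.015], [0, 0, 0]],
  [1, [0, 0, 0.005], [0, 0, 0]],
])

```text
time: 42.32
eef_pos: [0.5107, 0.2566, 0.0836]
tool_rot: [0.803, 0.596, 0.001, 0.001]
ft_force: [1.1, 0.1, -0.4]
width: 0.0851
```

```bash
python3 -c "
from h import *
go(.5095,.268,.024,74)"
```

```text
t 42.32 pos [0.5107 0.2566 0.0836] F [ 1.1  0.1 -0.4] w 0.0851 turn [ 0.0025 -0.0014 -0.0151] shift now-frame [ 0.0105 -0.0046  0.0596] shift after turn [ 0.0106 -0.0043  0.0596]
```

Emit:
arm_command([
  [1, [0.005, -0.002, 0], [0.001, -0.001, -0.008]],
  [1, [0.004, -0.002, 0.005], [0.001, 0, -0.006]],
  [1, [0.001, 0, 0.015], [0, 0, 0]],
  [1, [0, 0, 0.015], [0, 0, 0]],
  [1, [0, 0, 0.012], [0, 0, 0]],
  [1, [0, 0, 0.005], [0, 0, 0]],
  [1, [0, 0, 0.003], [0, 0, 0]],
  [1, [0, 0, 0.002], [0, 0, 0]],
])

```text
time: 42.98
eef_pos: [0.512, 0.2661, 0.0282]
tool_rot: [0.8, 0.6, 0.003, 0.0]
ft_force: [0.1, 0.5, 0.8]
width: 0.0854
```

```bash
python3 -c "
from h import *
go(.5095,.268,.024,74)"
```

```text
t 42.98 pos [0.512  0.2661 0.0282] F [0.1 0.5 0.8] w 0.0854 turn [ 0.0045 -0.0043 -0.0041] shift now-frame [ 0.0011 -0.0029  0.0042] shift after turn [ 0.0011 -0.0029  0.0042]
```

Emit:
arm_command([
  [1, [0.001, -0.002, 0.002], [0.003, -0.003, -0.002]],
  [1, [0, -0.001, 0.003], [0.002, -0.001, -0.001]],
  [1, [0, 0, 0.002], [0, 0, 0]],
  [-1, [0, 0, 0.001], [0, 0, 0]],
  [-1, [0, 0, 0], [0, 0, 0]],
  [-1, [0, 0, 0], [0, 0, 0]],
  [-1, [0, 0, 0], [0, 0, 0]],
  [-1, [0, 0, 0], [0, 0, 0]],
  [-1, [0, 0, 0], [0, 0, 0]],
  [-1, [0, 0, 0], [0, 0, 0]],
  [-1, [0, 0, 0], [0, 0, 0]],
])

```text
time: 43.9
eef_pos: [0.5103, 0.2687, 0.0221]
tool_rot: [0.799, 0.602, 0.001, 0.0]
ft_force: [-0.5, 0.1, -0.8]
width: 0.0419
```

```bash
python3 -c "
from h import *
go(.5095,.268,.024,74)"
```

```text
t 43.9 pos [0.5103 0.2687 0.0221] F [-0.5  0.1 -0.8] w 0.0419 turn [ 0.0015 -0.0019 -0.0006] shift now-frame [-0.0009 -0.0006 -0.0019] shift after turn [-0.0009 -0.0006 -0.0019]
```

Emit:
arm_command([
  [-1, [0, 0, -0.01], [0, -0.002, 0]],
  [-1, [0, 0, -0.015], [0, 0, 0]],
  [-1, [0, 0, -0.025], [0, 0, 0]],
  [-1, [0, 0, -0.03], [0, 0, 0]],
  [-1, [0, 0, -0.03], [0, 0, 0]],
  [-1, [0, 0, -0.03], [0, 0, 0]],
  [-1, [0, 0, -0.025], [0, 0, 0]],
  [-1, [0, 0, -0.015], [0, 0, 0]],
  [-1, [0, 0, 0], [0, 0, 0.117]],
  [-1, [0, 0, 0], [0, 0, 0.117]],
  [-1, [0, 0, 0], [0, 0, 0.117]],
  [-1, [0, 0, 0], [0, 0, 0.117]],
  [-1, [0, 0, 0], [0, 0, 0.117]],
  [-1, [0, 0, 0], [0, 0, 0.117]],
  [-1, [0, 0, 0], [0, 0, 0.117]],
  [-1, [0, 0, 0], [0, 0, 0.117]],
  [-1, [0, 0, 0], [0, 0, 0.117]],
  [-1, [0, 0, 0], [0, 0, 0.117]],
  [-1, [0, 0, 0], [0, 0, 0.117]],
  [-1, [0, 0, 0], [0, 0, 0]],
])

```text
time: 45.57
eef_pos: [0.5075, 0.2678, 0.2272]
tool_rot: [1.0, -0.03, 0.003, -0.0]
ft_force: [-0.5, -0.6, -1.0]
width: 0.0419
```

```bash
python3 -c "
from h import *
go(.4965,-.3235,.2,0)"
```

```text
t 45.57 pos [0.5075 0.2678 0.2272] F [-0.5 -0.6 -1. ] w 0.0419 turn [-0.0006 -0.0067 -0.0592] shift now-frame [0.0239 0.5909 0.0268] shift after turn [-0.011   0.5913  0.0272]
```

Emit:
arm_command([
  [-1, [0, 0.015, 0], [0, -0.005, 0]],
  [-1, [0, 0.025, 0], [0, -0.002, 0]],
  [-1, [0, 0.03, 0], [0, 0, 0]],
  [-1, [0, 0.03, 0], [0, 0, 0]],
  [-1, [0, 0.03, 0], [0, 0, 0]],
  [-1, [0, 0.03, 0], [0, 0, 0]],
  [-1, [0, 0.03, 0], [0, 0, 0]],
  [-1, [0, 0.03, 0], [0, 0, 0]],
  [-1, [0, 0.03, 0], [0, 0, 0]],
  [-1, [0, 0.03, 0], [0, 0, 0]],
  [-1, [0, 0.03, 0], [0, 0, 0]],
  [-1, [0, 0.03, 0], [0, 0, 0]],
  [-1, [0, 0.03, 0], [0, 0, 0]],
  [-1, [0, 0.03, 0], [0, 0, 0]],
  [-1, [0, 0.03, 0], [0, 0, 0]],
  [-1, [0, 0.03, 0], [0, 0, 0]],
  [-1, [0, 0.03, 0], [0, 0, 0]],
  [-1, [0, 0.03, 0], [0, 0, 0]],
  [-1, [0, 0.025, 0], [0, 0, 0]],
  [-1, [0, 0.01, 0], [0, 0, 0]],
])

```text
time: 47.23
eef_pos: [0.4864, -0.32, 0.2362]
tool_rot: [1.0, 0.018, 0.001, 0.001]
ft_force: [0.1, 0.1, -1.5]
width: 0.0423
```

```bash
python3 -c "
from h import *
go(.4965,-.3235,.12,0)"
```

```text
t 47.23 pos [ 0.4864 -0.32    0.2362] F [ 0.1  0.1 -1.5] w 0.0423 turn [ 0.0015 -0.0025  0.0351] shift now-frame [0.0097 0.0037 0.1162] shift after turn [0.0101 0.0035 0.1162]
```

Emit:
arm_command([
  [-1, [0.004, -0.002, 0], [0, 0, 0.015]],
  [-1, [0.004, -0.002, 0.01], [0, -0.002, 0.015]],
  [-1, [0.001, 0, 0.02], [0, 0, 0.003]],
  [-1, [0, 0, 0.025], [0, 0, 0]],
  [-1, [0, 0, 0.025], [0, 0, 0]],
  [-1, [0, 0, 0.025], [0, 0, 0]],
  [-1, [0, 0, 0.012], [0, 0, 0]],
  [-1, [0, 0, 0.003], [0, 0, 0]],
])

```text
time: 47.9
eef_pos: [0.496, -0.3111, 0.1114]
tool_rot: [1.0, 0.006, 0.001, 0.001]
ft_force: [-0.7, -1.6, -0.9]
width: 0.0419
```

```bash
python3 -c "
from h import *
go(.4965,-.3235,.0241,0)"
```

```text
t 47.9 pos [ 0.496  -0.3111  0.1114] F [-0.7 -1.6 -0.9] w 0.0419 turn [ 0.0016 -0.0023  0.0117] shift now-frame [0.0002 0.0123 0.0873] shift after turn [0.0005 0.0124 0.0873]
```

Emit:
arm_command([
  [-1, [0, 0.005, 0], [0, -0.002, 0.006]],
  [-1, [0, 0.005, 0.005], [0, 0, 0.005]],
  [-1, [0, 0.002, 0.01], [0, 0, 0]],
  [-1, [0, 0, 0.015], [0, 0, 0]],
  [-1, [0, 0, 0.015], [0, 0, 0]],
  [-1, [0, 0, 0.01], [0, 0, 0]],
  [-1, [0, 0, 0.004], [0, 0, 0]],
])

```text
time: 48.48
eef_pos: [0.4992, -0.3254, 0.0547]
tool_rot: [1.0, 0.001, 0.003, 0.003]
ft_force: [0.3, 0.4, -1.1]
width: 0.0419
```

```bash
python3 -c "
from h import *
go(.4965,-.3235,.0241,0)"
```

```text
t 48.48 pos [ 0.4992 -0.3254  0.0547] F [ 0.3  0.4 -1.1] w 0.0419 turn [ 0.0066 -0.0069  0.0016] shift now-frame [-0.0029 -0.0022  0.0306] shift after turn [-0.0027 -0.0019  0.0306]
```

Emit:
arm_command([
  [-1, [-0.001, -0.001, 0.004], [0.003, -0.004, 0.001]],
  [-1, [-0.001, -0.001, 0.008], [0.002, -0.003, 0]],
  [-1, [0, 0, 0.006], [0.001, -0.001, 0]],
  [-1, [0, 0, 0.004], [0, 0, 0]],
  [-1, [0, 0, 0.002], [0, 0, 0]],
])

```text
time: 48.9
eef_pos: [0.4977, -0.3241, 0.0298]
tool_rot: [1.0, 0.0, -0.0, 0.0]
ft_force: [0.1, 0.1, -1.4]
width: 0.0421
```

```bash
python3 -c "
from h import *
go(.4965,-.3235,.0241,0)"
```

```text
t 48.9 pos [ 0.4977 -0.3241  0.0298] F [ 0.1  0.1 -1.4] w 0.0421 turn [0.0009 0.0005 0.    ] shift now-frame [-0.0012 -0.0007  0.0057] shift after turn [-0.0012 -0.0006  0.0057]
```

Emit:
arm_command([
  [-1, [-0.001, 0, 0.002], [0, 0, 0]],
  [-1, [0, 0, 0.002], [0, 0, 0]],
  [-1, [0, 0, 0.002], [0, 0, 0]],
  [-1, [0, 0, 0.0015], [0, 0, 0]],
])

```text
time: 49.23
eef_pos: [0.497, -0.3249, 0.0237]
tool_rot: [1.0, 0.0, 0.0, 0.001]
ft_force: [-11.8, 1.7, 26.7]
width: 0.0418
```

```bash
python3 -c "
from h import *
go(.4965,-.3235,.0241,0)"
```

```text
t 49.23 pos [ 0.497  -0.3249  0.0237] F [-11.8   1.7  26.7] w 0.0418 turn [ 0.0027 -0.0006  0.0002] shift now-frame [-0.0005 -0.0014 -0.0004] shift after turn [-0.0005 -0.0014 -0.0004]
```

Contact. Releasing, lifting clear and checking.

Emit:
arm_command([
  [1, [0, 0, 0], [0, 0, 0]],
  [1, [0, 0, 0], [0, 0, 0]],
  [1, [0, 0, 0], [0, 0, 0]],
  [1, [0, 0, 0], [0, 0, 0]],
  [1, [0, 0, -0.005], [0, 0, 0]],
  [1, [0, 0, -0.015], [0, 0, 0]],
  [1, [0, 0, -0.025], [0, 0, 0]],
  [1, [0, 0, -0.03], [0, 0, 0]],
  [1, [0, 0, -0.03], [0, 0, 0]],
  [1, [0, 0, -0.03], [0, 0, 0]],
  [1, [0, 0, -0.03], [0, 0, 0]],
  [1, [0, 0, -0.03], [0, 0, 0]],
  [1, [0, 0, -0.02], [0, 0, 0]],
  [1, [0, 0, 0], [0, 0, 0]],
  [1, [0, 0, 0], [0, 0, 0]],
])

```text
time: 50.48
eef_pos: [0.4957, -0.3231, 0.252]
tool_rot: [1.0, 0.0, 0.0, 0.001]
ft_force: [0.6, 0.2, -0.4]
width: 0.0854
```

```bash
python3 -c "
from h import *
go(.4965,-.3235,.25,0)
w=wsnap('w10');d=snap('top','t10');s=snap('side','s10')
for n,c,z in(('w',w,.077),('top',d,.077),('side',s,.077)):
 for col in H:
  for k in blobs(c['frame'],col,None if n=='w' else ((290,230,520,360) if n=='top' else (310,180,510,330)),120):
    e=cv2.fitEllipse(k);print(n,col,np.round(e[0],1),np.round(onz(c,*e[0],z),4))
cv2.imwrite('pics/f10.png',np.hstack([cv2.resize(w['frame'],(400,300)),s['frame'][130:430,230:630]])[...,::-1])"
```

```text
t 50.48 pos [ 0.4957 -0.3231  0.252 ] F [ 0.6  0.2 -0.4] w 0.0854 turn [ 0.0025 -0.0009  0.0005] shift now-frame [0.0008 0.0004 0.002 ] shift after turn [0.0008 0.0004 0.002 ]
w red [317.2 209.4] [ 0.4947 -0.3234  0.077 ]
w red [591.1 109.7] [ 0.7454 -0.2302  0.077 ]
w yellow [237.  164.6] [ 0.418 -0.28   0.077]
w yellow [409.6 133.3] [ 0.5808 -0.2511  0.077 ]
w blue [317.   77.3] [ 0.4944 -0.2032  0.077 ]
top red [488.3 292.9] [ 0.4952 -0.3238  0.077 ]
top yellow [318.1 290.3] [0.5017 0.0031 0.077 ]
top yellow [446.  247.5] [ 0.5837 -0.2473  0.077 ]
top blue [426.1 293.3] [ 0.4949 -0.205   0.077 ]
side yellow [346.5 287. ] [0.5017 0.0066 0.077 ]
side blue [345.4 299.1] [0.4839 0.0233 0.077 ]
side blue [431.6 230.3] [ 0.4953 -0.2038  0.077 ]
```

View pics/f10.png

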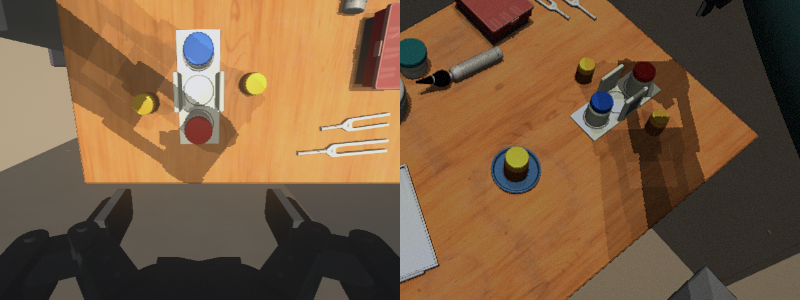

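The final view shows red (198,128) and blue (198,48) in their bays and amber in the dish, all upright, with the gripper clear. Top-view cap pixels match the start within 0.7 px. Handing in.

```bash
python3 -c "
from rig import robot
print(robot.sign_off())"
```

```text
the job is handed in; nothing more can be done
None
```

The job is done and handed in at about 51 s of the 128 s allowed, though the sign-off reports no verdict. I moved blue, then red, into the steel tray and stood the amber jar in the round dish. I then put blue and red back in their own bays. Each jar was lowered until the wrist force showed contact (about 19–27 N), then released.

**Last checks that passed:**
- **White jars:** in the top view both caps sit within 0.7 px (about 2 mm) of where they started.
- **Amber jar:** the two views put its cap within about 3 mm of the dish centre I measured, (0.502, 0.004).
- **State at hand-in:** all three jars look upright, the gripper is open about 25 cm above the table, and the wrist force reads near zero.
- **Other things on the table:** I never went near the three bystanders. I did not measure their positions again at the end.

**Readings that disagreed:**
- **Gripper opening:** it read about 42 mm on all three 48 mm jars, but every grip held.
- **Jar x position:** the jaws centred on the white jars 2–3 mm further out in x than the cameras showed; both went back at the camera position.
- **Red cap in the final side view:** the colour mask missed it because it was in shadow, so red's final position rests on the top and wrist views plus the picture.

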